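# Pack the field calibration case

### The job

Pack the field calibration case: press each instrument lying on the bench (two or three of the handheld thermometer, the infrared pistol and the sensor module) fully home in the foam cutout of its own shape, down to the cutout's floor. Lay exactly three of the five battery packs flat on the floor of the case's open pocket and leave the other two in the charger. Do not disturb the mug, bottle, screwdriver or metal inserts.

Things in the scene. Friction and masses are not known exactly. Their poses are not given: they have to be found in the camera images.
- thermometer_center (a point): Handheld thermometer, grey plastic paddle lying face up, 160 long x 36 thick: head with display 72 wide x 62 long, keypad grip 50 wide x 98 long. 0.26 kg. May be absent. Point: half-way up, mid-width, 85 mm from the head's end: grasp here across the 50 mm width, press here. x across, y along from head to grip, z up.
- pistol_center (a point): Infrared pistol lying on its side, navy, L-shaped, 40 thick: barrel 150 long x 40 wide; handle 40 wide stands out 80 mm square to the barrel at its rear end. 0.22 kg. May be absent. Point: half-way up on the barrel's axis, 65 mm from the rear end: grasp here across the 40 mm barrel, press here. y along the barrel toward the lens, handle toward -x, z up.
- module_center (a point): Sensor module, aluminium box 60 long x 50 wide x 36 thick with a black neck 26 wide x 26 long on the middle of one end (86 mm overall). 0.18 kg. May be absent. Point: centre of the box part: grasp here across the 50 mm width, press here. y along the length toward the neck, x across, z up.
- case: Open transport case, fixed: dark shell 257 (x) x 297 (y) x 47 mm, lid folded back flat beyond it. Dark foam, top 46 mm above the bench; three instrument cutouts 20 mm deep with blue-grey floors. Origin: centre of the underside; x away from the robot, y left.
- thermometer_cutout (a point): Where thermometer_center is, axes in line, when fully home (near side of the case, head toward -y); it then stands 16 mm proud. Each cutout is 2.5 mm wider all round than its instrument; at this point springy foam lips pinch it by 2 mm from both x sides: laid in, it stays 6 to 10 mm high until pushed down with 5 to 12 N. Nothing stands within 25 mm of the instrument's x sides here.
- pistol_cutout (a point): Likewise for the pistol (far side of the case; lens toward +y, handle toward -x): where pistol_center is, axes in line, when fully home, 20 mm proud of the foam. Same lips and clearance.
- module_cutout (a point): Likewise for the module (inside the L of the pistol's cutout; neck toward +y): where module_center is, axes in line, when fully home, 16 mm proud. Same lips and clearance.
- pocket_floor (a point): Centre of the floor of the open rectangular pocket on the left of the case's foam: 194 mm along x, 72 mm along y, 12 mm deep; floor 34 mm above the bench. Starts empty. A pack laid in it with its length along the case's y stands 12 mm proud; five would fit side by side.
- charger_deck (a point): Centre of the bay floors (18 mm above the bench) of the fixed five-bay charger, a flat dark block 208 x 84 x 26 mm with five bays side by side along its y, 39 mm apart, each 66 (x) x 36 (y) mm and 8 mm deep. Its middle bay is at this point.
- pack1_center (a point): Spare battery pack, black block 62 (x) x 32 (y) x 24 (z) mm, 0.09 kg, lying flat in a charger bay, 16 mm proud of it; centre of the pack. Neighbours are 7 mm apart along y, so grasp it end to end, across its 62 mm length.
- pack2_center (a point): Another battery pack, the same as pack1.
- pack3_center (a point): Another battery pack, the same as pack1.
- pack4_center (a point): Another battery pack, the same as pack1.
- pack5_center (a point): Another battery pack, the same as pack1.
- mug: White mug, 80 mm wide, 95 high. Bystander. Origin: underside centre.
- oil_bottle: White bottle, 64 mm wide, 170 high. Bystander. Origin: underside centre.
- screwdriver: Screwdriver lying on the bench. Bystander. Origin: underside centre.
- insert_a: Aluminium calibrator insert, upright cylinder 34 mm wide, 110 high. Bystander. Origin: underside centre.
- insert_b: Another such insert. Bystander. Origin: underside centre.

How it is judged:
At the end, for the whole second after the job is handed in: Each instrument present lies level in its own cutout, within 3 mm of fully home in height and 6 mm sideways; exactly three packs lie flat on the pocket's floor (height within 4 mm), the other two lie in the charger's bays; everything released (horizontal distance between thermometer_center and thermometer_cutout below 0.006 m and z of thermometer_center in the frame of thermometer_cutout between -0.004 and 0.003 m and angle between each of thermometer_center, pistol_center, module_center's own z axis and vertical below 0.06 rad and angle between the y axis of thermometer_center and the y axis of thermometer_cutout, either way round below 0.12 rad and horizontal distance between pistol_center and pistol_cutout below 0.006 m and z of pistol_center in the frame of pistol_cutout between -0.004 and 0.003 m and angle between the y axis of pistol_center and the y axis of pistol_cutout, either way round below 0.12 rad and horizontal distance between module_center and module_cutout below 0.006 m and z of module_center in the frame of module_cutout between -0.004 and 0.003 m and angle between the y axis of module_center and the y axis of module_cutout, either way round below 0.12 rad and ((x of pack1_center in the frame of pocket_floor between -0.09 and 0.09 m and y of pack1_center in the frame of pocket_floor between -0.03 and 0.03 m and z of pack1_center in the frame of pocket_floor between 0.008 and 0.016 m and angle between pack1_center's own z axis and vertical below 0.12 rad) or (x of pack1_center in the frame of charger_deck between -0.015 and 0.015 m and y of pack1_center in the frame of charger_deck between -0.1 and 0.1 m and z of pack1_center in the frame of charger_deck between 0.006 and 0.018 m)) and ((x of pack2_center in the frame of pocket_floor between -0.09 and 0.09 m and y of pack2_center in the frame of pocket_floor between -0.03 and 0.03 m and z of pack2_center in the frame of pocket_floor between 0.008 and 0.016 m and angle between pack2_center's own z axis and vertical below 0.12 rad) or (x of pack2_center in the frame of charger_deck between -0.015 and 0.015 m and y of pack2_center in the frame of charger_deck between -0.1 and 0.1 m and z of pack2_center in the frame of charger_deck between 0.006 and 0.018 m)) and ((x of pack3_center in the frame of pocket_floor between -0.09 and 0.09 m and y of pack3_center in the frame of pocket_floor between -0.03 and 0.03 m and z of pack3_center in the frame of pocket_floor between 0.008 and 0.016 m and angle between pack3_center's own z axis and vertical below 0.12 rad) or (x of pack3_center in the frame of charger_deck between -0.015 and 0.015 m and y of pack3_center in the frame of charger_deck between -0.1 and 0.1 m and z of pack3_center in the frame of charger_deck between 0.006 and 0.018 m)) and ((x of pack4_center in the frame of pocket_floor between -0.09 and 0.09 m and y of pack4_center in the frame of pocket_floor between -0.03 and 0.03 m and z of pack4_center in the frame of pocket_floor between 0.008 and 0.016 m and angle between pack4_center's own z axis and vertical below 0.12 rad) or (x of pack4_center in the frame of charger_deck between -0.015 and 0.015 m and y of pack4_center in the frame of charger_deck between -0.1 and 0.1 m and z of pack4_center in the frame of charger_deck between 0.006 and 0.018 m)) and ((x of pack5_center in the frame of pocket_floor between -0.09 and 0.09 m and y of pack5_center in the frame of pocket_floor between -0.03 and 0.03 m and z of pack5_center in the frame of pocket_floor between 0.008 and 0.016 m and angle between pack5_center's own z axis and vertical below 0.12 rad) or (x of pack5_center in the frame of charger_deck between -0.015 and 0.015 m and y of pack5_center in the frame of charger_deck between -0.1 and 0.1 m and z of pack5_center in the frame of charger_deck between 0.006 and 0.018 m)) and ((horizontal distance between each of pack1_center, pack2_center, pack3_center and pocket_floor below 0.11 m and not (horizontal distance between pack4_center and pocket_floor below 0.11 m) and not (horizontal distance between pack5_center and pocket_floor below 0.11 m)) or (horizontal distance between each of pack1_center, pack2_center, pack4_center and pocket_floor below 0.11 m and not (horizontal distance between pack3_center and pocket_floor below 0.11 m) and not (horizontal distance between pack5_center and pocket_floor below 0.11 m)) or (horizontal distance between each of pack1_center, pack2_center, pack5_center and pocket_floor below 0.11 m and not (horizontal distance between pack3_center and pocket_floor below 0.11 m) and not (horizontal distance between pack4_center and pocket_floor below 0.11 m)) or (horizontal distance between each of pack1_center, pack3_center, pack4_center and pocket_floor below 0.11 m and not (horizontal distance between pack2_center and pocket_floor below 0.11 m) and not (horizontal distance between pack5_center and pocket_floor below 0.11 m)) or (horizontal distance between each of pack1_center, pack3_center, pack5_center and pocket_floor below 0.11 m and not (horizontal distance between pack2_center and pocket_floor below 0.11 m) and not (horizontal distance between pack4_center and pocket_floor below 0.11 m)) or (horizontal distance between each of pack1_center, pack4_center, pack5_center and pocket_floor below 0.11 m and not (horizontal distance between pack2_center and pocket_floor below 0.11 m) and not (horizontal distance between pack3_center and pocket_floor below 0.11 m)) or (not (horizontal distance between pack1_center and pocket_floor below 0.11 m) and horizontal distance between each of pack2_center, pack3_center, pack4_center and pocket_floor below 0.11 m and not (horizontal distance between pack5_center and pocket_floor below 0.11 m)) or (not (horizontal distance between pack1_center and pocket_floor below 0.11 m) and horizontal distance between each of pack2_center, pack3_center, pack5_center and pocket_floor below 0.11 m and not (horizontal distance between pack4_center and pocket_floor below 0.11 m)) or (not (horizontal distance between pack1_center and pocket_floor below 0.11 m) and horizontal distance between each of pack2_center, pack4_center, pack5_center and pocket_floor below 0.11 m and not (horizontal distance between pack3_center and pocket_floor below 0.11 m)) or (not (horizontal distance between pack1_center and pocket_floor below 0.11 m) and not (horizontal distance between pack2_center and pocket_floor below 0.11 m) and horizontal distance between each of pack3_center, pack4_center, pack5_center and pocket_floor below 0.11 m))); the robot touches nothing.
It fails at once if A bystander (mug) is pushed more than 4 cm from its place (distance of mug from where it was at the start of the episode above 0.04 m).
It fails at once if A bystander (oil bottle) is pushed more than 4 cm from its place (distance of oil_bottle from where it was at the start of the episode above 0.04 m).
It fails at once if A bystander (screwdriver) is pushed more than 4 cm from its place (distance of screwdriver from where it was at the start of the episode above 0.04 m).
It fails at once if A bystander (insert a) is pushed more than 4 cm from its place (distance of insert_a from where it was at the start of the episode above 0.04 m).
It fails at once if A bystander (insert b) is pushed more than 4 cm from its place (distance of insert_b from where it was at the start of the episode above 0.04 m).
Of thermometer, pistol, module only 2 to 3 are there at a start; the rules pass over those that are not, and their reading is None.
At some moment in a run one of thermometer, pistol, module may be knocked a few centimetres aside while the robot is not near it.
Once in a run the grip may slacken for a moment while it holds something.
It also fails if it takes over 210 s, if anything falls off the work surface, if the arm or the gripper's body presses on something with over 40 N, if the wrist force passes 120 N, or if a joint passes its speed limit or range.

### The arm

A 7-joint arm with a two-finger parallel gripper is mounted at the origin on the work surface. World frame = base frame: x ahead of the robot, y to its left, z up, the work surface at z = 0. Lengths are in m, angles in rad, forces in N, time in s.
With the tool pointing down it reaches from about 0.425 to 0.825 m from the base axis. Payload 3.6 kg.
Tool frame: the origin (TCP) lies midway between the tips of the shut fingers; the grasp point (between the pads) lies 19 mm behind it (ctrl.grip_depth is the distance from the TCP to the grasp point, in m); z points along the fingers, y is the direction in which the jaws open and shut (so a half turn about z gives the same grasp; the last joint's range is limited). The gripper opens to 85 mm and grips with 20 to 120 N. Pads are 22 mm wide; open, the fingers measure 114 mm over their backs; the gripper's body (76 mm by 85 mm) begins 54 mm behind the grasp point. The pads swing forward as they close: fully open they stand 13 mm farther back than shut.
Start: joints at [-1.339, 0.615, -0.013, 1.423, 0.008, 1.103, -0.04], TCP at [0.166, 0.628, 0.231] pointing down, gripper open.
Joint ranges: [-3.12, 3.12], [-0.3, 2.06], [-1.34, 1.32], [0.26, 2.42], [-1.36, 4.5], [0.01, 1.98], [-2.84, 2.84]. Speed limits (rad/s): [2.79, 2.79, 3.14, 3.14, 3.14, 3.14, 3.14].

### API

Orientations are given as a 3x3 rotation matrix whose columns are the frame's x, y, z axes.
In Python, from cell import ctrl, cams gives the robot as it stands.
- The arm moves only by the tool apply_moves, never from a script. Its argument "commands" is a list of rows, each an object with "twist": the turn, a rotation vector about the tool's x, y, z in rad, a list of three; "slide": the shift along the tool's x, y, z in cm, a list of three; "claw": the opening, from 0 (shut) to 1 (fully open). A call has 1 to 10 rows; each row is the pose to reach, as a shift and turn from the pose commanded when the call began, along the tool's axes at that moment; what a row does not reach only later rows make up. A row lasts 1/12 s, in which the tool goes at most 41.7 mm and 7.16 degrees, less where a joint would pass 70% of its speed; a pose out of reach is approached as far as the arm can. A call with a gripper value outside its range is refused whole. The fingers move at their own pace and stop on an object; the grip force is fixed at half the most. Time passes only in rows, so rows that repeat a pose let the fingers close. It gives the time, the measured TCP pose, the force and the opening at its end, in the units of the state.
- ctrl.sense(): the state, without advancing time (a new reading comes with each control period).
- cams.grab_frame(name): name is "scene" or "side" or "wrist"; returns a dict with "pixels" (420x560x3 uint8, blue, green, red), "intrinsics" (3x3 intrinsics, pixels), "rvec" (rotation vector, rad) and "tvec" (3), from world to camera coordinates, as OpenCV has them; the wrist camera has in their place "mount" (4x4, takes a point from camera to tool coordinates, whose origin is the TCP and whose axes are the flange's). Camera axes: x right, y down, z forward; pixel columns grow to the right and rows downward; lengths in m; the calibration is good to about 2 mm. A picture is of the moment at which its call begins: read the wrist's pose just before it. There is no depth.
- ctrl.sign_off(): hands the job in, once; it reports no verdict.
The state is a dict: "clock": time; "joint_positions": joint angles; "joint_vel": joint speeds; "joint_torque": joint torques, N m; "position": TCP position; "eef_rot": TCP orientation; "ft_force": force on the tool from outside, world axes, zero at the start; "moment": the same for the moment, N m; "gripper_width": finger opening in m.
Only numpy, scipy, OpenCV 4.12 (cv2) and the standard library are available. Lean on these libraries where they do the work, as an engineer would, in place of code of your own. Each camera call takes 0.05 s, during which the arm holds its last target.

## Working session

There is one attempt and no reset: what is moved stays moved. The work goes in short steps, Python scripts to look and compute and a tool call to move; the robot and the scene stay as the last step left them, time stands still between calls to the robot, and variables do not carry over. Pictures are saved under pics/ and viewed, and the job is handed in when it is done.

Besides the shell and the picture viewer there is one more tool, called after ">>>" as name(argument=value, ...), one argument or row to a line, values as JSON. apply_moves: Moves the arm, as the interface text tells. Its arguments: {"type":"object","properties":{"commands":{"type":"array","items":{"type":"object","properties":{"twist":{"type":"array","items":{"type":"number"}},"slide":{"type":"array","items":{"type":"number"}},"claw":{"type":"number"}}}}},"required":["commands"]}

```bash
ls -la; mkdir -p pics
cat > h.py <<'E'
import numpy as np, cv2
from cell import ctrl, cams
def save(name, fn):
    f=cams.grab_frame(name); cv2.imwrite('pics/'+fn, np.asarray(f['pixels'])); return f
E
python3 - <<'E'
from h import *
s=ctrl.sense()
print({k:np.round(v,3).tolist() for k,v in s.items()}, ctrl.grip_depth)
for n in ['scene','side','wrist']:
    f=save(n,n+'0.png'); print(n,{k:np.round(v,4).tolist() for k,v in f.items() if k!='pixels'})
E
```

```text
total 12
drwxr-xr-x  3 agent agent 4096 Dec  7 05:24 .
drwxr-xr-x 23 root  root  4096 Dec  7 05:24 ..
drwxr-xr-x  2 agent agent 4096 Dec  7 05:24 pics
{'clock': 0.0, 'joint_positions': [-1.34, 0.616, -0.013, 1.425, 0.008, 1.103, -0.04], 'joint_vel': [-0.001, -0.0, 0.001, -0.0, -0.0, -0.0, 0.001], 'joint_torque': [0.0, -46.922, 0.259, -17.103, 0.01, 0.01, -0.0], 'position': [0.166, 0.628, 0.23], 'eef_rot': [[-0.967, 0.255, -0.001], [0.255, 0.967, -0.003], [-0.0, -0.003, -1.0]], 'ft_force': [0.897, -0.185, 0.004], 'moment': [0.012, -0.002, -0.009], 'gripper_width': 0.085} 0.0187
scene {'intrinsics': [[395.8603, 0.0, 276.1813], [0.0, 395.8603, 207.8605], [0.0, 0.0, 1.0]], 'rvec': [1.3523, 2.379, -0.7928], 'tvec': [0.2604, -0.3614, 1.4298]}
side {'intrinsics': [[472.2939, 0.0, 283.2017], [0.0, 472.2939, 205.2146], [0.0, 0.0, 1.0]], 'rvec': [2.2527, -0.6395, 0.2769], 'tvec': [-0.4326, 0.2541, 1.0886]}
wrist {'intrinsics': [[322.8295, 0.0, 278.4705], [0.0, 322.8295, 207.7168], [0.0, 0.0, 1.0]], 'mount': [[0.0, -0.9466, -0.3223, 0.0831], [1.0, 0.0003, -0.0008, 0.0006], [0.0008, -0.3223, 0.9466, -0.1425], [0.0, 0.0, 0.0, 1.0]]}
```

View pics/scene0.png

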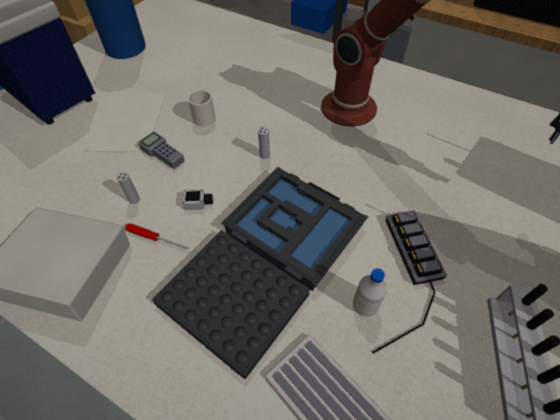

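View pics/side0.png

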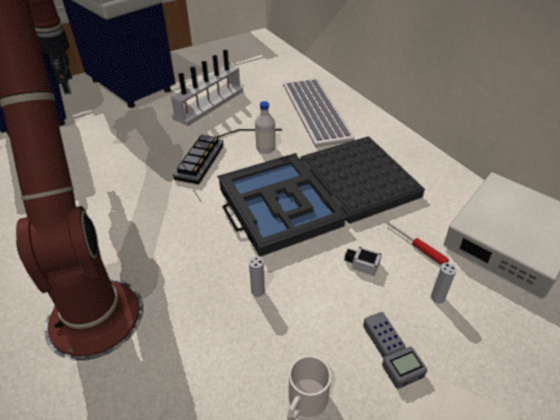

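View pics/wrist0.png

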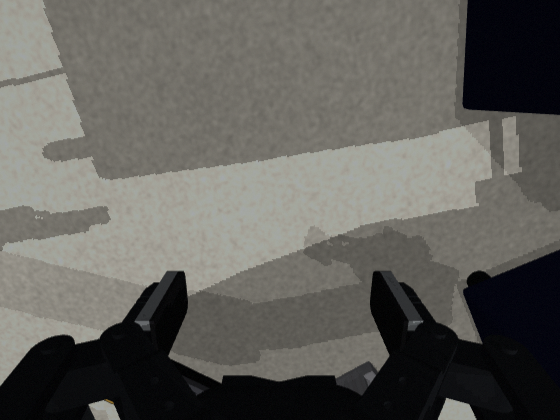

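The scene shows the thermometer (scene ~162,148), the module (~197,199), no pistol, the case (~295,225) and the charger (~415,247). I'll enlarge these areas to measure them.

```bash
cat >> h.py <<'E'
def crop(img,x0,y0,x1,y1,k,fn):
    c=cv2.resize(img[y0:y1,x0:x1],None,fx=k,fy=k,interpolation=cv2.INTER_CUBIC)
    for x in range((x0//10+1)*10,x1,10):
        cv2.putText(c,str(x),((x-x0)*k-8,8),0,.3,(0,255,255),1); cv2.line(c,((x-x0)*k,10),((x-x0)*k,14),(0,255,255),1)
    for y in range((y0//10+1)*10,y1,10):
        cv2.putText(c,str(y),(0,(y-y0)*k+3),0,.3,(0,255,255),1); cv2.line(c,(18,(y-y0)*k),(22,(y-y0)*k),(0,255,255),1)
    cv2.imwrite('pics/'+fn,c)
def camcal(name,f=None,s=None):
    """K, R(cam->world), origin"""
    if name!='wrist':
        R,_=cv2.Rodrigues(np.array(f['rvec'],float)); t=np.array(f['tvec'],float).ravel()
        return np.array(f['intrinsics']),R.T,-R.T@t
    M=np.array(f['mount']); Rt=np.array(s['eef_rot']); p=np.array(s['position'])
    return np.array(f['intrinsics']),Rt@M[:3,:3],p+Rt@M[:3,3]
def ray(cal,uv,z):
    K,R,o=cal
    d=R@np.linalg.inv(K)@np.array([uv[0],uv[1],1.0])
    return o+d*(z-o[2])/d[2]
def proj(cal,X):
    K,R,o=cal
    c=K@(R.T@(np.asarray(X)-o)); return c[:2]/c[2]
E
python3 - <<'E'
from h import *
i=cv2.imread('pics/scene0.png')
crop(i,210,160,450,300,3,'s_case.png')
crop(i,110,110,230,220,5,'s_obj.png')
i=cv2.imread('pics/side0.png')
crop(i,320,230,480,400,4,'d_obj.png')
crop(i,160,120,380,260,3,'d_case.png')
E
```

```text
(no output)
```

View pics/s_case.png

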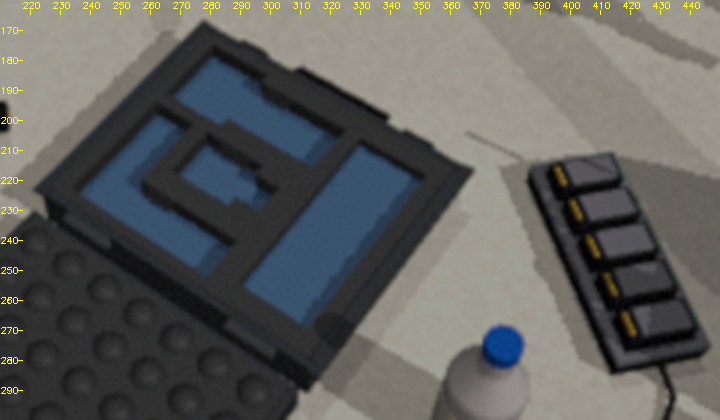

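View pics/s_obj.png

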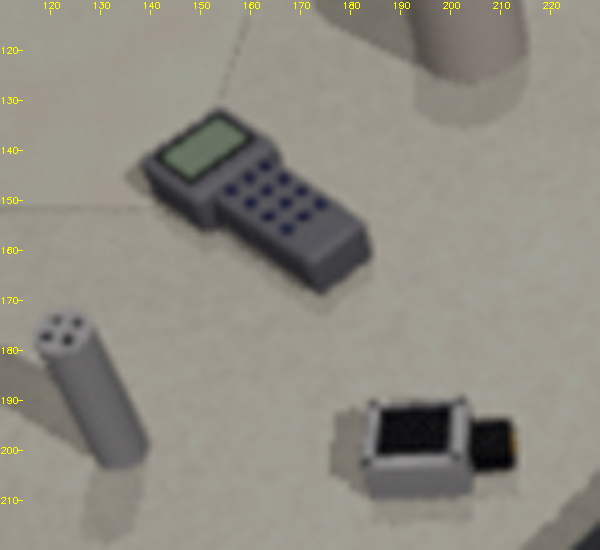

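View pics/d_obj.png

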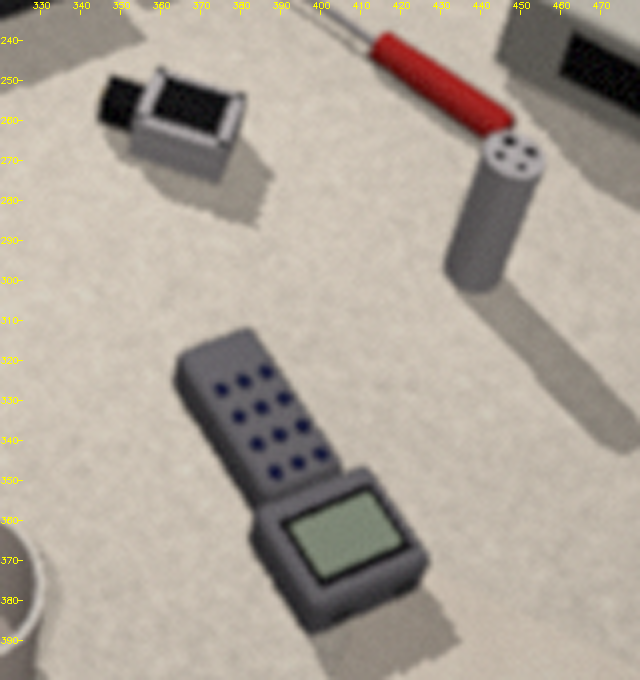

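View pics/d_case.png

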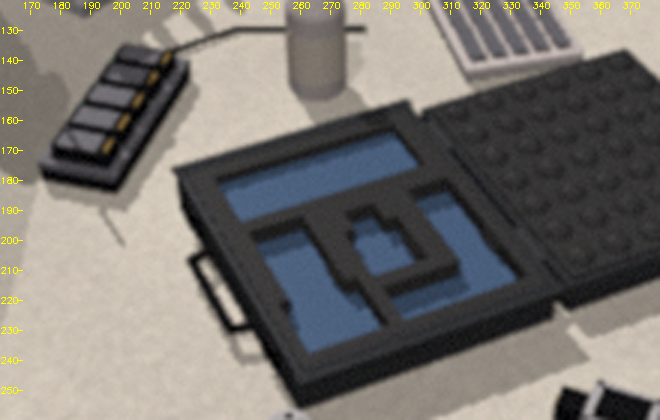

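Run:
```python
from h import *
for n in ['scene','side']:
    f=cams.grab_frame(n); cal=camcal(n,f); print(n,cal[2].round(3))
    P={'scene':dict(case=([(278.3,167.3),(367.3,216.7),(312.7,289.3),(222.7,223.3)],.047),
      th=([(154,131.5),(166,141),(184,157),(174,162.5),(153.5,150.5),(138.5,142.5)],.036),
      mod=([(184.5,189.5),(203.5,189.5),(204.5,203),(183,203),(213,194),(213,203)],.036),
      pk=([(387+ (552-528)/3*0+8,213),(416,212),(411+8-2,243)],.034),
      pack1=([(395,214),(413,212),(417,221),(398,224)],.042),pack5=([(417,263),(437,260),(442,270),(420,274)],.042),
      chg=([(387,217),(415,211),(446,275),(414,283)],.026)),
     'side':dict(case=([(219,177),(296,154),(348,216),(260,256)],.047),
      th=([(381,311),(364,322),(383,359),(398,381),(426.5,370),(413,346)],.036),
      mod=([(361,248),(381.5,255),(373,271),(353,265)],.036),
      chg=([(174,177),(201,134.5),(222,142),(199,183)],.026))}[n]
    for k,(pts,z) in P.items():
        w=np.array([ray(cal,p,z)[:2] for p in pts]); print(k,w.round(3).tolist(),'edges',np.linalg.norm(np.diff(w,axis=0,append=w[:1]),axis=1).round(3).tolist(), 'mean',w[:4].mean(0).round(3))
```

```text
scene [1.1   0.379 0.943]
case [[0.411, -0.048], [0.444, 0.257], [0.71, 0.229], [0.664, -0.074]] edges [0.307, 0.268, 0.307, 0.254] mean [0.557 0.091]
th [[0.473, -0.494], [0.488, -0.43], [0.514, -0.333], [0.549, -0.345], [0.541, -0.436], [0.538, -0.503]] edges [0.066, 0.1, 0.036, 0.091, 0.067, 0.066] mean [ 0.506 -0.401]
mod [[0.617, -0.248], [0.589, -0.199], [0.627, -0.166], [0.659, -0.22], [0.588, -0.165], [0.615, -0.145]] edges [0.056, 0.051, 0.062, 0.09, 0.033, 0.103] mean [ 0.623 -0.208]
pk [[0.383, 0.317], [0.351, 0.366], [0.447, 0.403]] edges [0.059, 0.103, 0.107] mean [0.394 0.362]
pack1 [[0.393, 0.319], [0.361, 0.359], [0.385, 0.379], [0.421, 0.338]] edges [0.051, 0.031, 0.054, 0.034] mean [0.39  0.349]
pack5 [[0.509, 0.423], [0.475, 0.463], [0.497, 0.483], [0.535, 0.439]] edges [0.053, 0.029, 0.058, 0.031] mean [0.504 0.452]
chg [[0.402, 0.302], [0.342, 0.363], [0.495, 0.498], [0.557, 0.436]] edges [0.085, 0.204, 0.088, 0.205] mean [0.449 0.4  ]
side [ 0.043 -0.754  0.931]
case [[0.441, 0.247], [0.692, 0.222], [0.662, -0.081], [0.393, -0.079]] edges [0.252, 0.304, 0.269, 0.329] mean [0.547 0.077]
th [[0.548, -0.352], [0.497, -0.355], [0.475, -0.444], [0.469, -0.496], [0.534, -0.509], [0.548, -0.455]] edges [0.05, 0.092, 0.052, 0.066, 0.056, 0.102] mean [ 0.497 -0.412]
mod [[0.627, -0.181], [0.656, -0.226], [0.606, -0.255], [0.576, -0.215]] edges [0.053, 0.058, 0.05, 0.061] mean [ 0.616 -0.219]
chg [[0.336, 0.341], [0.496, 0.501], [0.537, 0.426], [0.388, 0.276]] edges [0.227, 0.085, 0.211, 0.083] mean [0.439 0.386]
```

```bash
cat >> h.py <<'E'
from scipy.spatial.transform import Rotation as Ro
def goto(x,y,z,yaw):
    """print slide/twist from measured pose to TCP x,y,z with tool-y at yaw deg, tool z down"""
    s=ctrl.sense(); R=np.array(s['eef_rot']); p=np.array(s['position'])
    a=np.radians(yaw); Y=np.array([np.cos(a),np.sin(a),0]); Z=np.array([0,0,-1.]); X=np.cross(Y,Z)
    T=np.c_[X,Y,Z]; sl=100*R.T@(np.array([x,y,z])-p); tw=Ro.from_matrix(R.T@T).as_rotvec()
    print('slide',sl.round(2).tolist(),'twist',tw.round(3).tolist(),'rows>=',max(np.linalg.norm(sl)/4.17,np.degrees(np.linalg.norm(tw))/7.16).__round__(1),'t',round(s['clock'],2))
def st():
    s=ctrl.sense(); R=np.array(s['eef_rot'])
    print('t',round(s['clock'],2),'p',np.round(s['position'],4),'yaw',np.degrees(np.arctan2(R[1,1],R[0,1])).round(2),'z',R[:,2].round(3),'F',np.round(s['ft_force'],1),'w',round(s['gripper_width'],4))
    return s
E
python3 - <<'E'
from h import *
st()
goto(.45,.37,.27,131)
f=cams.grab_frame('scene'); c=camcal('scene',f)
for n,p in dict(bottle_base=(366,313),ins_a=(264,156),ins_b=(133,202),mug=(203,123)).items(): print(n,ray(c,p,0).round(3))
E
```

```text
t 0.25 p [0.1656 0.6282 0.2308] yaw 75.23 z [-0.    -0.001 -1.   ] F [ 0.2  0.5 -0.8] w 0.0855
slide [-34.08, -17.72, -3.9] twist [-0.001, -0.001, -0.973] rows>= 9.3 t 0.25
bottle_base [0.679 0.364 0.   ]
ins_a [ 0.355 -0.136  0.   ]
ins_b [ 0.715 -0.377  0.   ]
mug [ 0.328 -0.407 -0.   ]
```

>>> apply_moves(
  commands=[
    {"slide": [-34.1, -17.7, -3.9], "twist": [0, 0, -0.973], "claw": 0.8},
    {"slide": [-34.1, -17.7, -3.9], "twist": [0, 0, -0.973], "claw": 0.8},
    {"slide": [-34.1, -17.7, -3.9], "twist": [0, 0, -0.973], "claw": 0.8},
    {"slide": [-34.1, -17.7, -3.9], "twist": [0, 0, -0.973], "claw": 0.8},
    {"slide": [-34.1, -17.7, -3.9], "twist": [0, 0, -0.973], "claw": 0.8},
    {"slide": [-34.1, -17.7, -3.9], "twist": [0, 0, -0.973], "claw": 0.8},
    {"slide": [-34.1, -17.7, -3.9], "twist": [0, 0, -0.973], "claw": 0.8},
    {"slide": [-34.1, -17.7, -3.9], "twist": [0, 0, -0.973], "claw": 0.8},
    {"slide": [-34.1, -17.7, -3.9], "twist": [0, 0, -0.973], "claw": 0.8},
    {"slide": [-34.1, -17.7, -3.9], "twist": [0, 0, -0.973], "claw": 0.8},
  ],
)

```text
clock: 1.13
position: [0.4579, 0.3627, 0.2707]
eef_rot: [[-0.763, -0.646, 0.006], [-0.646, 0.763, -0.005], [-0.001, -0.007, -1.0]]
ft_force: [0.8, -1.3, 0.8]
gripper_width: 0.0682
```

Run:
```python
from h import *
st(); save('wrist','w1.png'); goto(.55,.1,.32,84)
i=cv2.imread('pics/w1.png');
```

```text
t 1.13 p [0.4579 0.3627 0.2707] yaw 130.24 z [ 0.006 -0.005 -1.   ] F [ 0.8 -1.3  0.8] w 0.0682
slide [9.92, -26.11, -4.79] twist [-0.005, 0.004, 0.806] rows>= 6.8 t 1.18
```

View pics/w1.png

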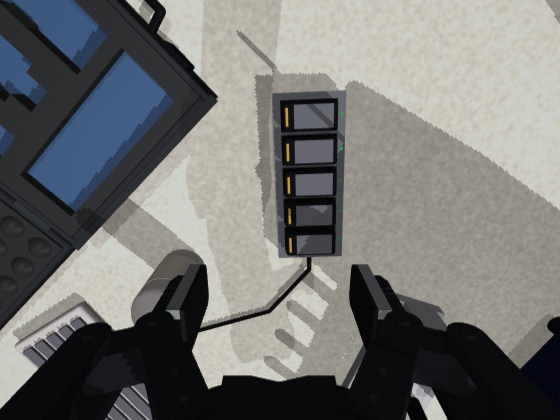

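The wrist view shows the charger with five packs (corners about (274,94), (346,91), (341,256), (279,257)) and the case corner at top left. I'll zoom in.

Run:
```python
from h import *
i=cv2.imread('pics/w1.png'); crop(i,255,80,365,265,3,'w1c.png')
crop(i,0,0,225,255,3,'w1d.png')
```

```text
(no output)
```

View pics/w1c.png

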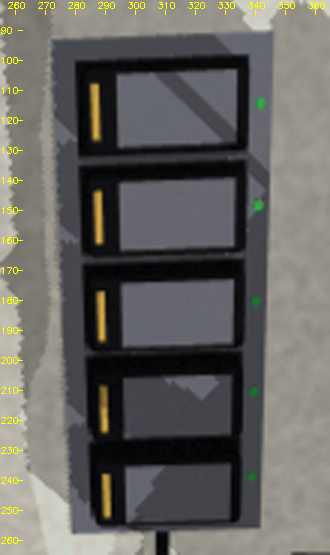

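>>> apply_moves(
  commands=[
    {"slide": [9.9, -26.1, -4.8], "twist": [0, 0, 0.806], "claw": 0.8},
    {"slide": [9.9, -26.1, -4.8], "twist": [0, 0, 0.806], "claw": 0.8},
    {"slide": [9.9, -26.1, -4.8], "twist": [0, 0, 0.806], "claw": 0.8},
    {"slide": [9.9, -26.1, -4.8], "twist": [0, 0, 0.806], "claw": 0.8},
    {"slide": [9.9, -26.1, -4.8], "twist": [0, 0, 0.806], "claw": 0.8},
    {"slide": [9.9, -26.1, -4.8], "twist": [0, 0, 0.806], "claw": 0.8},
    {"slide": [9.9, -26.1, -4.8], "twist": [0, 0, 0.806], "claw": 0.8},
    {"slide": [9.9, -26.1, -4.8], "twist": [0, 0, 0.806], "claw": 0.8},
    {"slide": [9.9, -26.1, -4.8], "twist": [0, 0, 0.806], "claw": 0.8},
    {"slide": [9.9, -26.1, -4.8], "twist": [0, 0, 0.806], "claw": 0.8},
  ],
)

```text
clock: 2.02
position: [0.5461, 0.1101, 0.3181]
eef_rot: [[-0.996, 0.089, -0.001], [0.089, 0.996, 0.001], [0.001, 0.001, -1.0]]
ft_force: [-0.5, 1.0, 0.1]
gripper_width: 0.0687
```

Run:
```python
from h import *
s=st(); f=save('wrist','w2.png'); 
import pickle; pickle.dump((s,f),open('w2.pkl','wb'))
i=cv2.imread('pics/w2.png'); print(np.round(s['joint_vel'],3))
```

```text
t 2.02 p [0.5461 0.1101 0.3181] yaw 84.91 z [-0.001  0.001 -1.   ] F [-0.5  1.   0.1] w 0.0687
[-0.022  0.003 -0.024  0.005  0.002 -0.002  0.001]
```

View pics/w2.png

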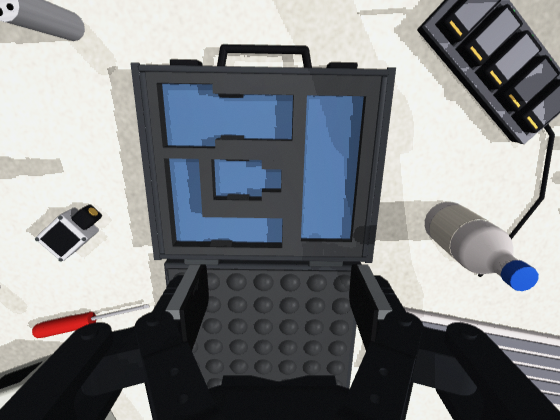

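The wrist view shows the whole case: shell corners near (132,64), (395,69), (371,262), (155,258). The module is at (66,234). I'll zoom in on the case.

Run:
```python
from h import *
i=cv2.imread('pics/w2.png'); crop(i,125,55,400,270,2,'w2a.png')
crop(i,140,60,300,150,5,'w2b.png');crop(i,140,140,300,260,5,'w2c.png');crop(i,280,60,400,270,3,'w2d.png')
```

```text
(no output)
```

View pics/w2b.png

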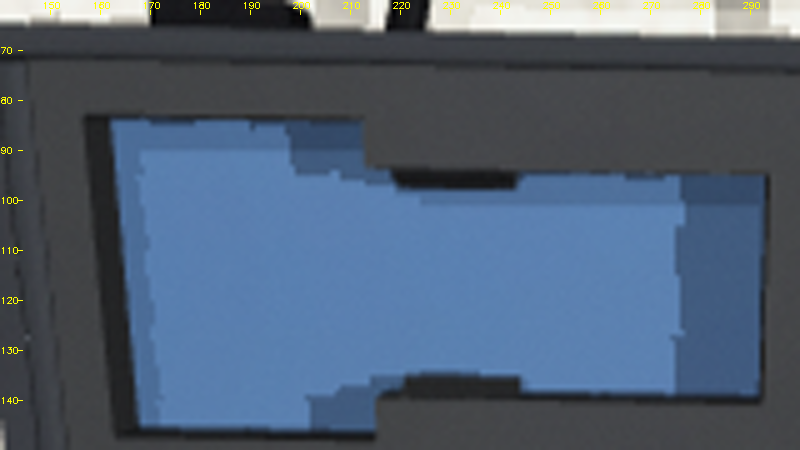

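View pics/w2c.png

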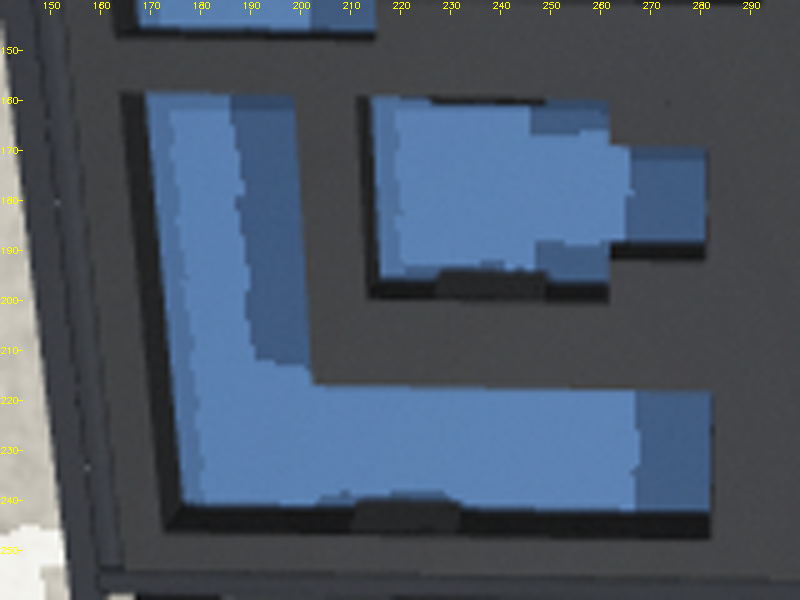

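View pics/w2d.png

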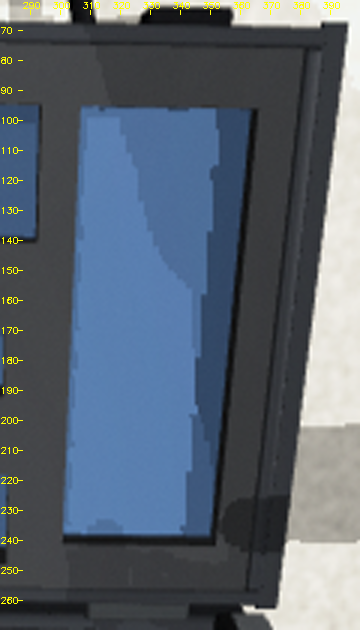

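Run:
```python
from h import *
import pickle
s,f=pickle.load(open('w2.pkl','rb')); cal=camcal('wrist',f,s)
def kab(L,P,z):
    W=np.array([ray(cal,np.array(p)-.4,z)[:2] for p in P]); L=np.array(L,float)/1000
    lm,wm=L.mean(0),W.mean(0); H=(L-lm).T@(W-wm); a=np.arctan2(H[0,1]-H[1,0],H[0,0]+H[1,1])
    R=np.array([[np.cos(a),-np.sin(a)],[np.sin(a),np.cos(a)]]); t=wm-R@lm
    sc=np.linalg.norm(W-wm)/np.linalg.norm(L-lm)
    r=(L@R.T+t-W)*1000
    print('origin',t.round(4),'yaw',np.degrees(a).round(2),'scale',sc.round(3),'res mm',np.abs(r).max().round(1)); return t,a
# thermometer: local origin at point; head end y=-87.5, head/grip step y=-87.5+67=-20.5?, grip end y=77.5
print('therm'); kab([(-38.5,-87.5),(38.5,-87.5),(-27.5,77.5),(27.5,77.5)],[(157,83.5),(163,147.5),(293.3,95),(292.3,140.7)],.046)
print('mod'); kab([(-27.5,-32.5),(27.5,-32.5),(-27.5,32.5),(27.5,32.5),(-15.5,58.5),(15.5,58.5)],[(212,159.5),(213.7,200),(262,160.5),(262,200.7),(281.7,170),(281.5,192.5)],.046)
print('pock'); kab([(-97,-36),(-97,36),(97,36),(97,-36)],[(306.3,95.5),(364.7,96.5),(351.5,241),(300.7,241.5)],.046)
print('shell'); kab([(-128.5,-148.5),(-128.5,148.5),(128.5,148.5),(128.5,-148.5)],[(132,64),(395.5,69),(371.5,262.5),(155,258)],.047)
print('pist'); kab([(-22.5+45-102.5-22.5+0,-67.5)],[(165,159)],.046) if 0 else None
for p in [(66,234)]: print(ray(cal,p,.036))
```

```text
therm
origin [0.4804 0.0565] yaw -5.89 scale 0.995 res mm 0.6
mod
origin [0.5608 0.0545] yaw -6.13 scale 0.994 res mm 0.4
pock
origin [0.5627 0.1771] yaw -5.72 scale 0.993 res mm 1.4
shell
origin [0.5532 0.0903] yaw -6.19 scale 1.022 res mm 7.0
pist
[ 0.61969937 -0.20042584  0.036     ]
```

Run:
```python
from h import *
goto(.54,-.25,.33,-6)
```

```text
slide [-2.55, -35.99, -1.26] twist [-0.0, -0.002, 1.588] rows>= 12.7 t 2.07
```

>>> apply_moves(
  commands=[
    {"slide": [-1.5, -20, -1.2], "twist": [0, 0, 1.0], "claw": 0.8},
    {"slide": [-1.5, -20, -1.2], "twist": [0, 0, 1.0], "claw": 0.8},
    {"slide": [-1.5, -20, -1.2], "twist": [0, 0, 1.0], "claw": 0.8},
    {"slide": [-1.5, -20, -1.2], "twist": [0, 0, 1.0], "claw": 0.8},
    {"slide": [-1.5, -20, -1.2], "twist": [0, 0, 1.0], "claw": 0.8},
    {"slide": [-2.5, -36, -1.2], "twist": [0, 0, 1.588], "claw": 0.8},
    {"slide": [-2.5, -36, -1.2], "twist": [0, 0, 1.588], "claw": 0.8},
    {"slide": [-2.5, -36, -1.2], "twist": [0, 0, 1.588], "claw": 0.8},
    {"slide": [-2.5, -36, -1.2], "twist": [0, 0, 1.588], "claw": 0.8},
    {"slide": [-2.5, -36, -1.2], "twist": [0, 0, 1.588], "claw": 0.8},
  ],
)

```text
clock: 2.9
position: [0.5365, -0.2604, 0.3299]
eef_rot: [[-0.212, 0.977, -0.002], [0.977, 0.212, -0.007], [-0.006, -0.004, -1.0]]
ft_force: [-0.3, -0.7, 0.9]
gripper_width: 0.0685
```

Run:
```python
from h import *
st();goto(.54,-.25,.33,-6)
```

```text
t 2.9 p [ 0.5365 -0.2604  0.3299] yaw 12.26 z [-0.002 -0.007 -1.   ] F [-0.3 -0.7  0.9] w 0.0685
slide [0.94, 0.56, -0.02] twist [-0.003, 0.007, 0.319] rows>= 2.6 t 2.9
```

>>> apply_moves(
  commands=[
    {"slide": [0.9, 0.5, 0], "twist": [0, 0, 0.319], "claw": 0.8},
    {"slide": [0.9, 0.5, 0], "twist": [0, 0, 0.319], "claw": 0.8},
    {"slide": [0.9, 0.5, 0], "twist": [0, 0, 0.319], "claw": 0.8},
    {"slide": [0.9, 0.5, 0], "twist": [0, 0, 0.319], "claw": 0.8},
    {"slide": [0.9, 0.5, 0], "twist": [0, 0, 0.319], "claw": 0.8},
  ],
)

```text
clock: 3.32
position: [0.5425, -0.2403, 0.3299]
eef_rot: [[0.083, 0.997, -0.001], [0.997, -0.083, 0.001], [0.001, -0.001, -1.0]]
ft_force: [0.1, -0.5, 0.1]
gripper_width: 0.0684
```

Run:
```python
from h import *
s=st(); f=save('wrist','w3.png'); 
import pickle; pickle.dump((s,f),open('w3.pkl','wb'))
```

```text
t 3.32 p [ 0.5425 -0.2403  0.3299] yaw -4.79 z [-0.001  0.001 -1.   ] F [ 0.1 -0.5  0.1] w 0.0684
```

View pics/w3.png

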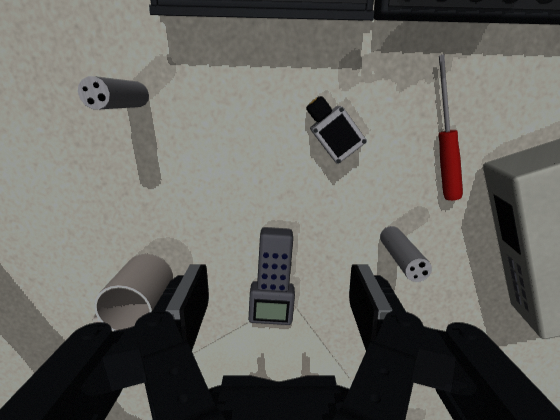

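The thermometer is at (273,275), head toward the image bottom. The module is at (338,132). Nearby are insert_b (405,255), insert_a (115,93) and the mug (140,290). Zooming in.

Run:
```python
from h import *
i=cv2.imread('pics/w3.png'); crop(i,240,220,310,335,5,'w3a.png')
crop(i,295,85,380,175,6,'w3b.png')
```

```text
(no output)
```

View pics/w3a.png

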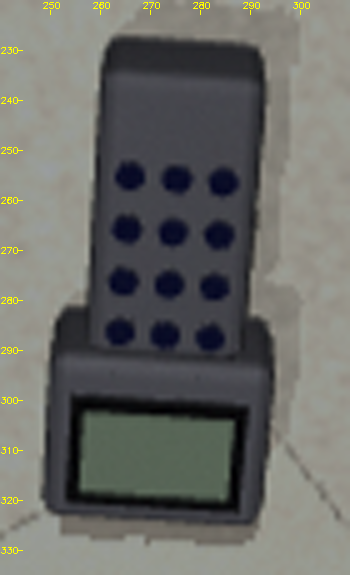

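View pics/w3b.png

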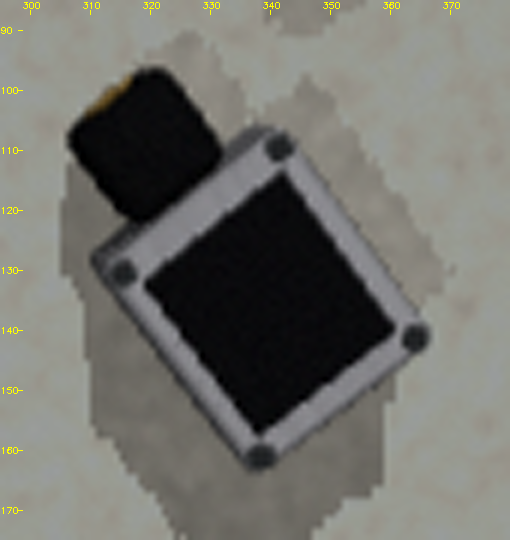

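```bash
cat >> h.py <<'E'
def kab(cal,L,P,z,lab=''):
    W=np.array([ray(cal,np.array(p)-.4,z)[:2] for p in P]); L=np.array(L,float)/1000
    lm,wm=L.mean(0),W.mean(0); H=(L-lm).T@(W-wm); a=np.arctan2(H[0,1]-H[1,0],H[0,0]+H[1,1])
    R=np.array([[np.cos(a),-np.sin(a)],[np.sin(a),np.cos(a)]]); t=wm-R@lm
    sc=np.linalg.norm(W-wm)/np.linalg.norm(L-lm)
    r=(L@R.T+t-W)*1000
    print(lab,'origin',t.round(4),'yaw',np.degrees(a).round(2),'scale',sc.round(3),'res mm',np.abs(r).max().round(1)); return t,a
E
python3 - <<'E'
from h import *
import pickle
s,f=pickle.load(open('w3.pkl','rb')); cal=camcal('wrist',f,s)
kab(cal,[(-36,-85),(36,-85),(-25,75),(25,75)],[(248.8,323.5),(292.3,325),(261.3,233.3),(292.2,234.3)],.036,'therm')
kab(cal,[(-21,26),(21,26),(21,-26),(-21,-26)],[(315.5,130.5),(341.5,109.5),(364,141),(338.5,161)],.036,'mod')
goto(.51,-.41,.12,-6)
E
```

```text
therm origin [ 0.5195 -0.4186] yaw -8.33 scale 0.995 res mm 2.5
mod origin [ 0.6262 -0.2108] yaw 34.33 scale 1.0 res mm 0.2
slide [-17.15, -1.79, 20.99] twist [-0.001, -0.001, 0.02] rows>= 6.5 t 3.37
```

Run:
```python
from h import *
goto(.5195,-.4186,.16,-8.3)
```

```text
slide [-17.92, -0.77, 16.99] twist [-0.001, -0.001, 0.06] rows>= 5.9 t 3.37
```

>>> apply_moves(
  commands=[
    {"slide": [-17.9, -0.8, 10], "twist": [0, 0, 0.06], "claw": 0.8},
    {"slide": [-17.9, -0.8, 10], "twist": [0, 0, 0.06], "claw": 0.8},
    {"slide": [-17.9, -0.8, 10], "twist": [0, 0, 0.06], "claw": 0.8},
    {"slide": [-17.9, -0.8, 10], "twist": [0, 0, 0.06], "claw": 0.8},
    {"slide": [-17.9, -0.8, 17], "twist": [0, 0, 0.06], "claw": 0.8},
    {"slide": [-17.9, -0.8, 17], "twist": [0, 0, 0.06], "claw": 0.8},
    {"slide": [-17.9, -0.8, 17], "twist": [0, 0, 0.06], "claw": 0.8},
    {"slide": [-17.9, -0.8, 17], "twist": [0, 0, 0.06], "claw": 0.8},
    {"slide": [-17.9, -0.8, 17], "twist": [0, 0, 0.06], "claw": 0.8},
  ],
)

```text
clock: 4.12
position: [0.519, -0.4193, 0.1611]
eef_rot: [[0.147, 0.989, 0.001], [0.989, -0.147, 0.001], [0.001, 0.001, -1.0]]
ft_force: [0.2, -0.5, 0.5]
gripper_width: 0.0683
```

Run:
```python
from h import *
s=st(); f=save('wrist','w4.png'); 
import pickle; pickle.dump((s,f),open('w4.pkl','wb'))
```

```text
t 4.12 p [ 0.519  -0.4193  0.1611] yaw -8.43 z [ 0.001  0.001 -1.   ] F [ 0.2 -0.5  0.5] w 0.0683
```

View pics/w4.png

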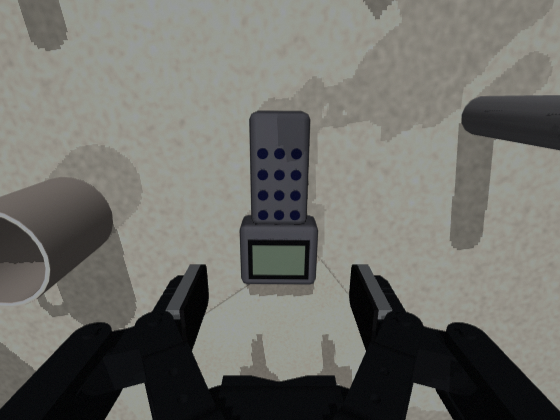

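Run:
```python
from h import *
import pickle
s,f=pickle.load(open('w4.pkl','rb')); cal=camcal('wrist',f,s)
i=cv2.imread('pics/w4.png'); crop(i,230,100,330,295,4,'w4a.png')
p=s['position']; print([proj(cal,[p[0],p[1],z]).round(1) for z in (.018,.036,.1)])
```

```text
[array([278.3, 193.6]), array([278.3, 199.5]), array([278.4, 227.5])]
```

View pics/w4a.png

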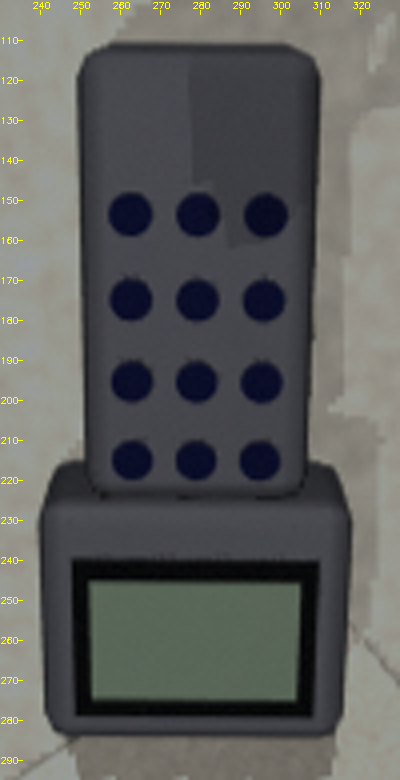

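Run:
```python
from h import *
import pickle
s,f=pickle.load(open('w4.pkl','rb')); cal=camcal('wrist',f,s)
kab(cal,[(-36,-85),(36,-85),(-25,75),(25,75)],[(242,284),(315,284),(249.5,111.5),(310,111.5)],.036,'therm')
for z in (.018,.030,.036):
  w=[ray(cal,np.array(p)-.4,z) for p in [(279,284),(279.7,111.5)]]; print(z,np.linalg.norm(w[0]-w[1]).round(4))
goto(.5195,-.4186,.012,-8.4)
```

```text
therm origin [ 0.5193 -0.4195] yaw -8.77 scale 0.981 res mm 1.7
0.018 0.1679
0.03 0.1609
0.036 0.1574
slide [0.09, -0.12, 15.06] twist [0.004, 0.001, 0.0] rows>= 3.6 t 4.17
```

>>> apply_moves(
  commands=[
    {"slide": [0, 0, 4], "twist": [0, 0, 0], "claw": 0.8},
    {"slide": [0, 0, 8], "twist": [0, 0, 0], "claw": 0.8},
    {"slide": [0, 0, 12], "twist": [0, 0, 0], "claw": 0.8},
    {"slide": [0, 0, 14.9], "twist": [0, 0, 0], "claw": 0.8},
    {"slide": [0, 0, 14.9], "twist": [0, 0, 0], "claw": 0.8},
    {"slide": [0, 0, 14.9], "twist": [0, 0, 0], "claw": 0.4},
    {"slide": [0, 0, 14.9], "twist": [0, 0, 0], "claw": 0.2},
    {"slide": [0, 0, 14.9], "twist": [0, 0, 0], "claw": 0.2},
    {"slide": [0, 0, 14.9], "twist": [0, 0, 0], "claw": 0.2},
    {"slide": [0, 0, 14.9], "twist": [0, 0, 0], "claw": 0.2},
  ],
)

```text
clock: 5.0
position: [0.5202, -0.4213, 0.015]
eef_rot: [[0.147, 0.989, 0.005], [0.989, -0.147, -0.004], [-0.003, 0.006, -1.0]]
ft_force: [1.2, 0.8, 7.3]
gripper_width: 0.0488
```

Run:
```python
from h import *
s=st(); save('side','d5.png'); f=save('wrist','w5.png')
```

```text
t 5.0 p [ 0.5202 -0.4213  0.015 ] yaw -8.48 z [ 0.005 -0.004 -1.   ] F [1.2 0.8 7.3] w 0.0488
```

View pics/w5.png

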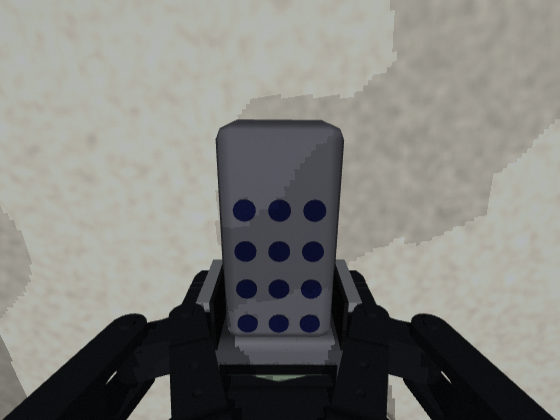

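Run:
```python
from h import *
import pickle
i5=cv2.imread('pics/w5.png'); crop(i5,205,100,355,360,3,'w5a.png')
s,f=pickle.load(open('w4.pkl','rb')); cal=camcal('wrist',f,s)
P4=[(262.5,153.7),(279.3,153.7),(296.3,153.7),(262.8,174.8),(279.3,175),(295.5,175),(262.8,195.4),(279,195.4),(295.2,195.4),(263,215.2),(278.8,215.2),(294.8,215.2)]
a=np.radians(-8.6); ex=np.array([np.cos(a),np.sin(a)]); ey=np.array([-ex[1],ex[0]])
o=np.array([.5193,-.4192])
for p in P4: 
    w=ray(cal,np.array(p)-.4,.036)[:2]-o; print((np.array([w@ex,w@ey])*1000).round(1))
s=ctrl.sense(); f['mount']; cal=camcal('wrist',f,s); o=np.array(s['position'])[:2]; print('grip')
for p in [(244,210),(279,210),(314.5,210),(247,323),(278.5,323),(309.5,323),(278,120)]:
    w=ray(cal,np.array(p),.036)[:2]-o; print((np.array([w@ex,w@ey])*1000).round(1))
```

```text
[-13.8  39.9]
[ 0.1 39.9]
[14.2 40. ]
[-13.8  22.1]
[ 0.2 21.9]
[13.9 22. ]
[-14.    3.9]
[-0.   3.9]
[14.  4.]
[-14.1 -14.3]
[ -0.1 -14.3]
[ 14.  -14.2]
grip
[-14.   41.2]
[-0.1 41.2]
[14.1 41.2]
[-14.4 -13. ]
[ -0.1 -13. ]
[ 13.9 -13.1]
[-0.5 75.9]
```

View pics/w5a.png

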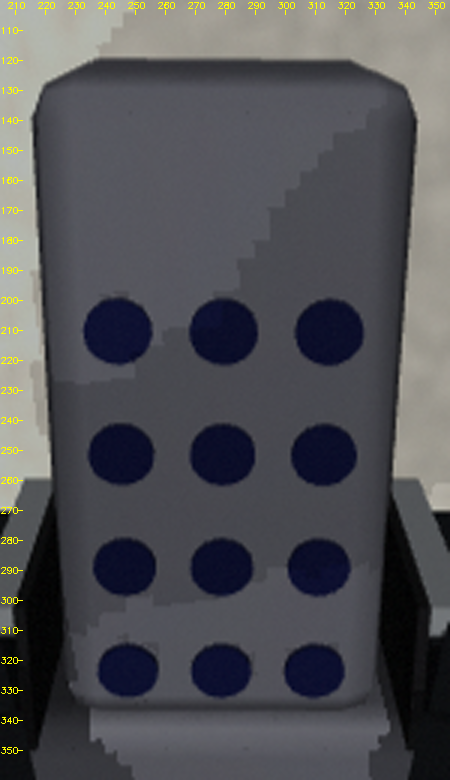

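Run:
```python
from h import *
i=cv2.imread('pics/w2.png'); crop(i,25,195,110,270,7,'w2e.png')
goto(.5202,-.4213,.26,-7)
```

```text
slide [-0.06, 0.14, -24.49] twist [0.006, 0.003, -0.026] rows>= 5.9 t 5.1
```

View pics/w2e.png

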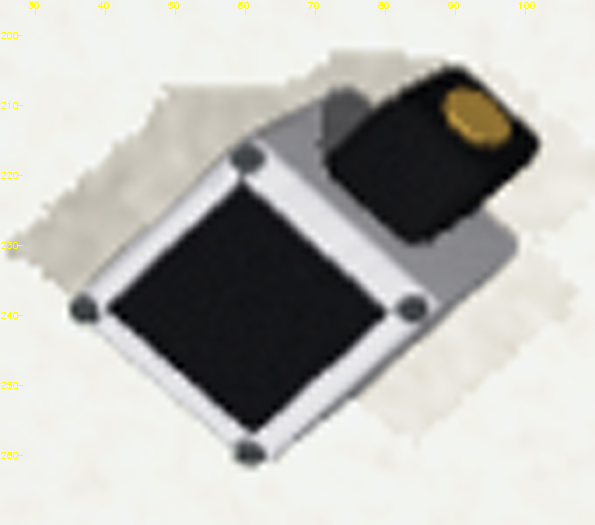

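>>> apply_moves(
  commands=[
    {"slide": [0, 0, -3], "twist": [0, 0, 0], "claw": 0.2},
    {"slide": [0, 0, -7], "twist": [0, 0, 0], "claw": 0.2},
    {"slide": [0, 0, -11], "twist": [0, 0, 0], "claw": 0.2},
    {"slide": [0, 0, -15], "twist": [0, 0, 0], "claw": 0.2},
    {"slide": [0, 0, -19], "twist": [0, 0, 0], "claw": 0.2},
    {"slide": [0, 0, -23], "twist": [0, 0, 0], "claw": 0.2},
    {"slide": [0, 0, -23], "twist": [0, 0, 0], "claw": 0.2},
    {"slide": [0, 0, -23], "twist": [0, 0, 0], "claw": 0.2},
  ],
)

```text
clock: 5.77
position: [0.5185, -0.4215, 0.2455]
eef_rot: [[0.149, 0.989, 0.006], [0.989, -0.149, -0.005], [-0.004, 0.007, -1.0]]
ft_force: [-0.1, 0.7, -4.7]
gripper_width: 0.0485
```

Run:
```python
from h import *
st(); goto(.52,-.2,.26,-6); goto(.4803,.0553,.26,-5.9)
```

```text
t 5.77 p [ 0.5185 -0.4215  0.2455] yaw -8.56 z [ 0.006 -0.005 -1.   ] F [-0.1  0.7 -4.7] w 0.0485
slide [21.91, -3.14, -1.56] twist [0.007, 0.004, -0.045] rows>= 5.3 t 5.77
slide [46.57, -10.87, -1.71] twist [0.007, 0.004, -0.046] rows>= 11.5 t 5.77
```

Run:
```python
from h import *
import pickle
s,f=pickle.load(open('w2.pkl','rb')); cal=camcal('wrist',f,s)
kab(cal,[(-21,26),(21,26),(21,-26),(-21,-26)],[(60.3,217.5),(84,239),(60.8,259.5),(37,239)],.036,'mod')
```

```text
mod origin [ 0.6259 -0.211 ] yaw 34.08 scale 1.007 res mm 0.3
```

>>> apply_moves(
  commands=[
    {"slide": [23, -5.4, -1], "twist": [0.007, 0.004, -0.045], "claw": 0.2},
    {"slide": [23, -5.4, -1], "twist": [0.007, 0.004, -0.045], "claw": 0.2},
    {"slide": [23, -5.4, -1], "twist": [0.007, 0.004, -0.045], "claw": 0.2},
    {"slide": [23, -5.4, -1], "twist": [0.007, 0.004, -0.045], "claw": 0.2},
    {"slide": [23, -5.4, -1], "twist": [0.007, 0.004, -0.045], "claw": 0.2},
    {"slide": [38, -9, -1.7], "twist": [0.007, 0.004, -0.045], "claw": 0.2},
    {"slide": [38, -9, -1.7], "twist": [0.007, 0.004, -0.045], "claw": 0.2},
    {"slide": [38, -9, -1.7], "twist": [0.007, 0.004, -0.045], "claw": 0.2},
    {"slide": [38, -9, -1.7], "twist": [0.007, 0.004, -0.045], "claw": 0.2},
    {"slide": [38, -9, -1.7], "twist": [0.007, 0.004, -0.045], "claw": 0.2},
  ],
)

```text
clock: 6.6
position: [0.4831, -0.0226, 0.2565]
eef_rot: [[0.094, 0.995, -0.012], [0.995, -0.094, 0.01], [0.009, -0.013, -1.0]]
ft_force: [-0.0, 0.1, -3.6]
gripper_width: 0.0485
```

Run:
```python
from h import *
st(); goto(.4803,.0553,.13,-5.9); f=save('wrist','w6.png')
```

```text
t 6.6 p [ 0.4831 -0.0226  0.2565] yaw -5.41 z [-0.012  0.01  -1.   ] F [-0.   0.1 -3.6] w 0.0485
slide [7.61, -0.85, 12.73] twist [-0.013, -0.009, 0.008] rows>= 3.6 t 6.6
```

View pics/w6.png

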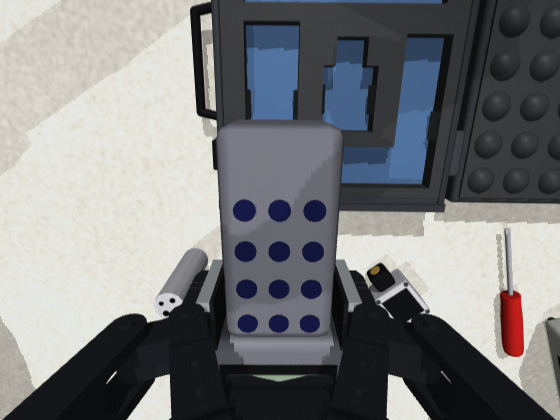

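>>> apply_moves(
  commands=[
    {"slide": [7.6, -0.8, 4], "twist": [-0.013, -0.009, 0.008], "claw": 0.2},
    {"slide": [7.6, -0.8, 4], "twist": [-0.013, -0.009, 0.008], "claw": 0.2},
    {"slide": [7.6, -0.8, 12.7], "twist": [-0.013, -0.009, 0.008], "claw": 0.2},
    {"slide": [7.6, -0.8, 12.7], "twist": [-0.013, -0.009, 0.008], "claw": 0.2},
    {"slide": [7.6, -0.8, 12.7], "twist": [-0.013, -0.009, 0.008], "claw": 0.2},
    {"slide": [7.6, -0.8, 12.7], "twist": [-0.013, -0.009, 0.008], "claw": 0.2},
    {"slide": [7.6, -0.8, 12.7], "twist": [-0.013, -0.009, 0.008], "claw": 0.2},
  ],
)

```text
clock: 7.23
position: [0.485, 0.0449, 0.1324]
eef_rot: [[0.114, 0.993, 0.006], [0.993, -0.114, -0.006], [-0.006, 0.007, -1.0]]
ft_force: [0.6, -0.4, -1.3]
gripper_width: 0.0488
```

Run:
```python
from h import *
st(); goto(.4803,.0553,.075,-5.9)
```

```text
t 7.23 p [0.485  0.0449 0.1324] yaw -6.53 z [ 0.006 -0.006 -1.   ] F [ 0.6 -0.4 -1.3] w 0.0488
slide [1.01, -0.63, 5.73] twist [0.007, 0.006, -0.011] rows>= 1.4 t 7.23
```

>>> apply_moves(
  commands=[
    {"slide": [1.0, -0.6, 2], "twist": [0.007, 0.006, -0.011], "claw": 0.2},
    {"slide": [1.0, -0.6, 4], "twist": [0.007, 0.006, -0.011], "claw": 0.2},
    {"slide": [1.0, -0.6, 4], "twist": [0.007, 0.006, -0.011], "claw": 0.2},
    {"slide": [1.0, -0.6, 4], "twist": [0.007, 0.006, -0.011], "claw": 0.2},
    {"slide": [1.0, -0.6, 4], "twist": [0.007, 0.006, -0.011], "claw": 0.2},
  ],
)

```text
clock: 7.65
position: [0.4817, 0.0558, 0.0938]
eef_rot: [[0.102, 0.995, 0.004], [0.995, -0.102, 0.001], [0.002, 0.004, -1.0]]
ft_force: [0.3, -0.7, -2.1]
gripper_width: 0.0486
```

Run:
```python
from h import *
s=st(); print(np.round(s['joint_vel'],3)); goto(.4803,.0553,.075,-5.9)
```

```text
t 7.65 p [0.4817 0.0558 0.0938] yaw -5.87 z [ 0.004  0.001 -1.   ] F [ 0.3 -0.7 -2.1] w 0.0486
[-0.003 -0.001 -0.003  0.002 -0.005 -0.006  0.002]
slide [-0.06, -0.14, 1.87] twist [0.004, -0.002, 0.001] rows>= 0.5 t 7.65
```

>>> apply_moves(
  commands=[
    {"slide": [0, -0.14, 1.0], "twist": [0.004, -0.002, 0], "claw": 0.2},
    {"slide": [0, -0.14, 2.0], "twist": [0.004, -0.002, 0], "claw": 0.2},
    {"slide": [0, -0.14, 2.0], "twist": [0.004, -0.002, 0], "claw": 0.2},
    {"slide": [0, -0.14, 2.0], "twist": [0.004, -0.002, 0], "claw": 0.2},
    {"slide": [0, -0.14, 2.0], "twist": [0.004, -0.002, 0], "claw": 0.2},
  ],
)

```text
clock: 8.07
position: [0.4784, 0.0566, 0.0715]
eef_rot: [[0.101, 0.995, -0.005], [0.995, -0.101, -0.001], [-0.001, -0.005, -1.0]]
ft_force: [-0.2, 0.2, -3.9]
gripper_width: 0.0489
```

Run:
```python
from h import *
s=st(); goto(.4803,.0553,.055,-5.9);save('side','d7.png')
i=cv2.imread('pics/d7.png'); crop(i,170,120,400,280,3,'d7a.png')
```

```text
t 8.07 p [0.4784 0.0566 0.0715] yaw -5.79 z [-0.005 -0.001 -1.   ] F [-0.2  0.2 -3.9] w 0.0489
slide [-0.11, 0.21, 1.65] twist [-0.005, 0.001, 0.002] rows>= 0.4 t 8.07
```

View pics/d7a.png

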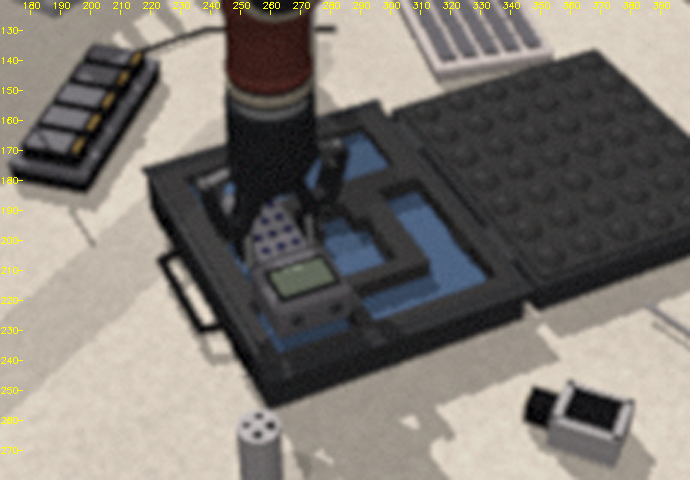

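>>> apply_moves(
  commands=[
    {"slide": [0, 0.1, 0.5], "claw": 0.2},
    {"slide": [0, 0.1, 0.5], "claw": 0.2},
    {"slide": [0, 0.1, 0.5], "claw": 0.2},
  ],
)

```text
validation failed for argument at $.co...
```

>>> apply_moves(
  commands=[
    {"slide": [0, 0, 0], "claw": 0.2},
  ],
)

```text
validation failed for argument at $.co...
```

>>> apply_moves(
  commands=[
    {"slide": [0, 0, 0], "claw": 0.2},
  ],
)

```text
validation failed for argument at $.co...
```

Every row needs a twist.

>>> apply_moves(
  commands=[
    {"slide": [0, 0.1, 0.5], "twist": [0, 0, 0], "claw": 0.2},
    {"slide": [0, 0.1, 0.5], "twist": [0, 0, 0], "claw": 0.2},
    {"slide": [0, 0.1, 0.5], "twist": [0, 0, 0], "claw": 0.2},
  ],
)

```text
clock: 8.37
position: [0.4793, 0.0566, 0.0664]
eef_rot: [[0.101, 0.995, -0.005], [0.995, -0.101, -0.0], [-0.001, -0.005, -1.0]]
ft_force: [0.9, 0.6, -3.4]
gripper_width: 0.0488
```

>>> apply_moves(
  commands=[
    {"slide": [0, 0, 0], "twist": [0, 0, 0], "claw": 0.2},
  ],
)

```text
clock: 8.45
position: [0.4794, 0.0566, 0.0666]
eef_rot: [[0.101, 0.995, -0.005], [0.995, -0.101, -0.0], [-0.001, -0.005, -1.0]]
ft_force: [0.1, 0.2, -2.9]
gripper_width: 0.0489
```

>>> apply_moves(
  commands=[
    {"slide": [0, 0, 0], "twist": [0, 0, 0], "claw": 0.2},
  ],
)

```text
clock: 8.53
position: [0.4794, 0.0566, 0.0666]
eef_rot: [[0.101, 0.995, -0.005], [0.995, -0.101, -0.0], [-0.001, -0.005, -1.0]]
ft_force: [-0.0, 0.1, -3.1]
gripper_width: 0.0485
```

>>> apply_moves(
  commands=[
    {"slide": [-0.12, 0.1, 0.3], "twist": [-0.005, 0, 0], "claw": 0.2},
    {"slide": [-0.12, 0.1, 0.6], "twist": [-0.005, 0, 0], "claw": 0.2},
    {"slide": [-0.12, 0.1, 0.9], "twist": [-0.005, 0, 0], "claw": 0.2},
    {"slide": [-0.12, 0.1, 1.2], "twist": [-0.005, 0, 0], "claw": 0.2},
    {"slide": [-0.12, 0.1, 1.2], "twist": [-0.005, 0, 0], "claw": 0.2},
    {"slide": [-0.12, 0.1, 1.2], "twist": [-0.005, 0, 0], "claw": 0.2},
  ],
)

```text
clock: 9.03
position: [0.48, 0.0553, 0.0543]
eef_rot: [[0.101, 0.995, -0.001], [0.995, -0.101, -0.001], [-0.001, -0.001, -1.0]]
ft_force: [-0.5, -0.3, -2.6]
gripper_width: 0.0489
```

Run:
```python
from h import *
s=st(); goto(.4803,.0553,.048,-5.9)
```

```text
t 9.03 p [0.48   0.0553 0.0543] yaw -5.78 z [-0.001 -0.001 -1.   ] F [-0.5 -0.3 -2.6] w 0.0489
slide [0.0, 0.03, 0.63] twist [-0.001, 0.001, 0.002] rows>= 0.2 t 9.03
```

>>> apply_moves(
  commands=[
    {"slide": [0, 0, 0.3], "twist": [0, 0, 0], "claw": 0.2},
    {"slide": [0, 0, 0.6], "twist": [0, 0, 0], "claw": 0.2},
    {"slide": [0, 0, 0.6], "twist": [0, 0, 0], "claw": 0.2},
  ],
)

```text
clock: 9.28
position: [0.4802, 0.0554, 0.0484]
eef_rot: [[0.101, 0.995, -0.0], [0.995, -0.101, -0.001], [-0.001, -0.0, -1.0]]
ft_force: [-0.3, 0.7, -3.6]
gripper_width: 0.0488
```

>>> apply_moves(
  commands=[
    {"slide": [0, 0, 0.2], "twist": [0, 0, 0], "claw": 0.2},
    {"slide": [0, 0, 0.3], "twist": [0, 0, 0], "claw": 0.2},
    {"slide": [0, 0, 0.3], "twist": [0, 0, 0], "claw": 0.2},
  ],
)

```text
clock: 9.53
position: [0.4804, 0.0554, 0.046]
eef_rot: [[0.101, 0.995, 0.001], [0.995, -0.101, -0.001], [-0.001, 0.001, -1.0]]
ft_force: [-1.5, -0.3, 3.9]
gripper_width: 0.0484
```

>>> apply_moves(
  commands=[
    {"slide": [0, 0, 0], "twist": [0, 0, 0], "claw": 0.72},
    {"slide": [0, 0, 0], "twist": [0, 0, 0], "claw": 0.72},
    {"slide": [0, 0, 0], "twist": [0, 0, 0], "claw": 0.72},
    {"slide": [0, 0, -2], "twist": [0, 0, 0], "claw": 0.72},
    {"slide": [0, 0, -5], "twist": [0, 0, 0], "claw": 0.72},
    {"slide": [0, 0, -5], "twist": [0, 0, 0], "claw": 0.0},
    {"slide": [0, 0, -5], "twist": [0, 0, 0], "claw": 0.0},
    {"slide": [0, 0, -5], "twist": [0, 0, 0], "claw": 0.0},
    {"slide": [0, 0, -5], "twist": [0, 0, 0], "claw": 0.0},
    {"slide": [0, 0, -5], "twist": [0, 0, 0], "claw": 0.0},
  ],
)

```text
clock: 10.37
position: [0.4795, 0.0553, 0.0947]
eef_rot: [[0.101, 0.995, -0.002], [0.995, -0.101, -0.001], [-0.001, -0.002, -1.0]]
ft_force: [0.1, -0.6, 0.2]
gripper_width: 0.0012
```

Run:
```python
from h import *
s=st(); f=save('wrist','w8.png'); 
import pickle; pickle.dump((s,f),open('w8.pkl','wb'))
goto(.4803,.0565,.08,-5.9)
```

```text
t 10.37 p [0.4795 0.0553 0.0947] yaw -5.78 z [-0.002 -0.001 -1.   ] F [ 0.1 -0.6  0.2] w 0.0012
slide [0.13, 0.07, 1.47] twist [-0.002, 0.001, 0.002] rows>= 0.4 t 10.42
```

View pics/w8.png

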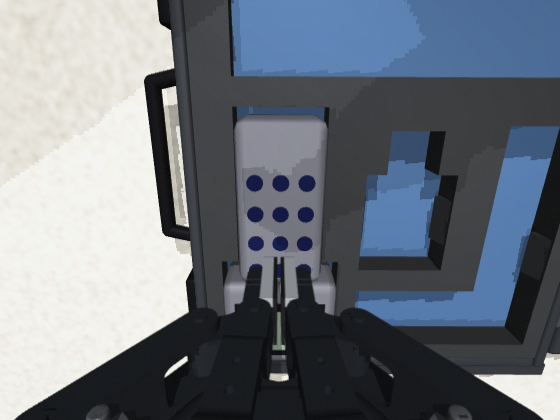

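>>> apply_moves(
  commands=[
    {"slide": [0.1, 0.05, 1.2], "twist": [0, 0, 0], "claw": 0.0},
    {"slide": [0.1, 0.05, 2.4], "twist": [0, 0, 0], "claw": 0.0},
    {"slide": [0.1, 0.05, 2.6], "twist": [0, 0, 0], "claw": 0.0},
    {"slide": [0.1, 0.05, 2.8], "twist": [0, 0, 0], "claw": 0.0},
    {"slide": [0.1, 0.05, 2.8], "twist": [0, 0, 0], "claw": 0.0},
  ],
)

```text
clock: 10.83
position: [0.4797, 0.0563, 0.0672]
eef_rot: [[0.101, 0.995, -0.003], [0.995, -0.101, -0.001], [-0.001, -0.003, -1.0]]
ft_force: [-0.7, 0.2, 0.1]
gripper_width: -0.0002
```

>>> apply_moves(
  commands=[
    {"slide": [0, 0, 0.2], "twist": [0, 0, 0], "claw": 0.0},
    {"slide": [0, 0, 0.4], "twist": [0, 0, 0], "claw": 0.0},
    {"slide": [0, 0, 0.4], "twist": [0, 0, 0], "claw": 0.0},
  ],
)

```text
clock: 11.08
position: [0.4814, 0.0565, 0.0637]
eef_rot: [[0.101, 0.995, 0.001], [0.995, -0.101, -0.001], [-0.0, 0.001, -1.0]]
ft_force: [0.2, 0.9, 1.3]
gripper_width: 0.0001
```

>>> apply_moves(
  commands=[
    {"slide": [0, 0, 0.1], "twist": [0, 0, 0], "claw": 0.0},
    {"slide": [0, 0, 0.2], "twist": [0, 0, 0], "claw": 0.0},
    {"slide": [0, 0, 0.2], "twist": [0, 0, 0], "claw": 0.0},
  ],
)

```text
clock: 11.33
position: [0.4815, 0.0568, 0.0621]
eef_rot: [[0.1, 0.995, 0.001], [0.995, -0.1, -0.0], [0.0, 0.001, -1.0]]
ft_force: [-0.9, 2.2, 5.9]
gripper_width: -0.0
```

>>> apply_moves(
  commands=[
    {"slide": [0, 0, 0.1], "twist": [0, 0, 0], "claw": 0.0},
    {"slide": [0, 0, 0.2], "twist": [0, 0, 0], "claw": 0.0},
    {"slide": [0, 0, 0.2], "twist": [0, 0, 0], "claw": 0.0},
  ],
)

```text
clock: 11.58
position: [0.4815, 0.0568, 0.062]
eef_rot: [[0.101, 0.995, 0.002], [0.995, -0.101, 0.001], [0.001, 0.002, -1.0]]
ft_force: [-4.4, 2.3, 22.4]
gripper_width: -0.0002
```

>>> apply_moves(
  commands=[
    {"slide": [0, 0, -4], "twist": [0, 0, 0], "claw": 0.0},
    {"slide": [0, 0, -8], "twist": [0, 0, 0], "claw": 0.8},
    {"slide": [0, 0, -12], "twist": [0, 0, 0], "claw": 0.8},
    {"slide": [0, 0, -16], "twist": [0, 0, 0], "claw": 0.8},
    {"slide": [0, 0, -20], "twist": [0, 0, 0], "claw": 0.8},
    {"slide": [-10, 0, -20], "twist": [0, 0, 0], "claw": 0.8},
    {"slide": [-10, 0, -20], "twist": [0, 0, 0], "claw": 0.8},
    {"slide": [-10, 0, -20], "twist": [0, 0, 0], "claw": 0.8},
    {"slide": [-10, 0, -20], "twist": [0, 0, 0], "claw": 0.8},
  ],
)

```text
clock: 12.33
position: [0.4696, -0.0492, 0.2603]
eef_rot: [[0.111, 0.994, 0.001], [0.994, -0.111, -0.004], [-0.004, 0.001, -1.0]]
ft_force: [0.3, 0.7, -0.4]
gripper_width: 0.0684
```

Run:
```python
from h import *
s=st(); f=save('wrist','w9.png'); 
import pickle; pickle.dump((s,f),open('w9.pkl','wb'))
goto(.626,-.211,.16,34.2)
i=cv2.imread('pics/w9.png'); crop(i,150,60,350,330,3,'w9a.png') if 0 else None
```

```text
t 12.33 p [ 0.4696 -0.0492  0.2603] yaw -6.36 z [ 0.001 -0.004 -1.   ] F [ 0.3  0.7 -0.4] w 0.0684
slide [-14.73, 17.26, 10.02] twist [-0.0, 0.002, -0.704] rows>= 5.9 t 12.38
```

View pics/w9.png

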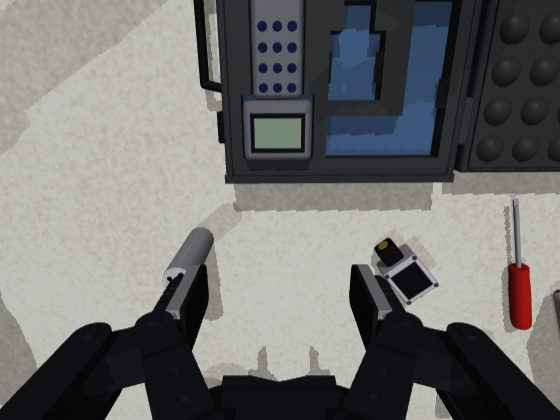

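The thermometer sits in its cutout (head at (277,132)) and the module is still at (410,277). Next, move over the module.

>>> apply_moves(
  commands=[
    {"slide": [-14.7, 17.3, 10], "twist": [0, 0, -0.704], "claw": 0.8},
    {"slide": [-14.7, 17.3, 10], "twist": [0, 0, -0.704], "claw": 0.8},
    {"slide": [-14.7, 17.3, 10], "twist": [0, 0, -0.704], "claw": 0.8},
    {"slide": [-14.7, 17.3, 10], "twist": [0, 0, -0.704], "claw": 0.8},
    {"slide": [-14.7, 17.3, 10], "twist": [0, 0, -0.704], "claw": 0.8},
    {"slide": [-14.7, 17.3, 10], "twist": [0, 0, -0.704], "claw": 0.8},
    {"slide": [-14.7, 17.3, 10], "twist": [0, 0, -0.704], "claw": 0.8},
    {"slide": [-14.7, 17.3, 10], "twist": [0, 0, -0.704], "claw": 0.8},
    {"slide": [-14.7, 17.3, 10], "twist": [0, 0, -0.704], "claw": 0.8},
  ],
)

```text
clock: 13.13
position: [0.628, -0.2048, 0.159]
eef_rot: [[-0.568, 0.823, -0.002], [0.823, 0.568, 0.001], [0.002, -0.001, -1.0]]
ft_force: [-0.2, 0.9, 0.4]
gripper_width: 0.0683
```

Run:
```python
from h import *
s=st(); f=save('wrist','w10.png'); 
import pickle; pickle.dump((s,f),open('w10.pkl','wb'))
i=cv2.imread('pics/w10.png'); cal=camcal('wrist',f,s); c=proj(cal,[.626,-.211,.036]); print(c)
x,y=c.astype(int); crop(i,x-60,y-70,x+60,y+60,5,'w10a.png'); goto(.626,-.211,.012,34.2)
```

```text
t 13.13 p [ 0.628  -0.2048  0.159 ] yaw 34.61 z [-0.002  0.001 -1.   ] F [-0.2  0.9  0.4] w 0.0683
[272.22096912 204.63228423]
slide [-0.43, -0.58, 14.81] twist [0.001, -0.001, 0.008] rows>= 3.6 t 13.18
```

View pics/w10a.png

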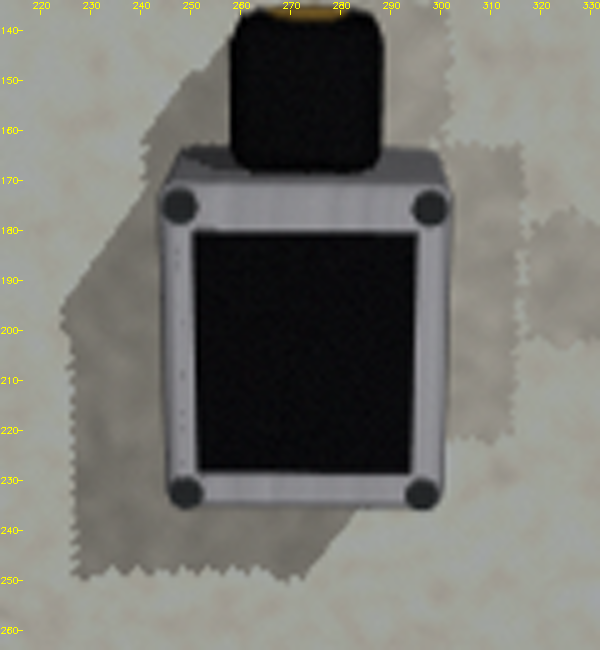

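Run:
```python
from h import *
import pickle
s,f=pickle.load(open('w10.pkl','rb')); cal=camcal('wrist',f,s)
t,a=kab(cal,[(-21,26),(21,26),(21,-26),(-21,-26)],[(248.2,175.3),(298,175.5),(296.5,232.7),(249,232.5)],.036,'mod')
goto(t[0],t[1],.1,np.degrees(a))
```

```text
mod origin [ 0.6261 -0.2107] yaw 34.11 scale 1.002 res mm 0.2
slide [-0.41, -0.54, 6.01] twist [0.001, -0.001, 0.01] rows>= 1.5 t 13.18
```

>>> apply_moves(
  commands=[
    {"slide": [-0.4, -0.5, 3], "twist": [0, 0, 0.008], "claw": 0.8},
    {"slide": [-0.4, -0.5, 6], "twist": [0, 0, 0.008], "claw": 0.8},
    {"slide": [-0.4, -0.5, 8], "twist": [0, 0, 0.008], "claw": 0.8},
    {"slide": [-0.4, -0.5, 8], "twist": [0, 0, 0.008], "claw": 0.8},
    {"slide": [-0.4, -0.5, 8], "twist": [0, 0, 0.008], "claw": 0.8},
  ],
)

```text
clock: 13.6
position: [0.6262, -0.2109, 0.0806]
eef_rot: [[-0.562, 0.827, -0.0], [0.827, 0.562, 0.0], [0.0, -0.0, -1.0]]
ft_force: [-0.0, 0.7, 1.0]
gripper_width: 0.0684
```

Run:
```python
from h import *
s=st(); goto(.6261,-.2107,.014,34.1)
```

```text
t 13.6 p [ 0.6262 -0.2109  0.0806] yaw 34.21 z [-0.  0. -1.] F [-0.   0.7  1. ] w 0.0684
slide [0.02, 0.0, 6.66] twist [-0.0, -0.0, 0.002] rows>= 1.6 t 13.6
```

>>> apply_moves(
  commands=[
    {"slide": [0, 0, 3], "twist": [0, 0, 0], "claw": 0.8},
    {"slide": [0, 0, 6], "twist": [0, 0, 0], "claw": 0.8},
    {"slide": [0, 0, 6.5], "twist": [0, 0, 0], "claw": 0.8},
    {"slide": [0, 0, 6.5], "twist": [0, 0, 0], "claw": 0.2},
    {"slide": [0, 0, 6.5], "twist": [0, 0, 0], "claw": 0.2},
    {"slide": [0, 0, 6.5], "twist": [0, 0, 0], "claw": 0.2},
    {"slide": [0, 0, 6.5], "twist": [0, 0, 0], "claw": 0.2},
    {"slide": [0, 0, 6.5], "twist": [0, 0, 0], "claw": 0.2},
    {"slide": [0, 0, 6.5], "twist": [0, 0, 0], "claw": 0.2},
  ],
)

```text
clock: 14.35
position: [0.6277, -0.2136, 0.0171]
eef_rot: [[-0.561, 0.828, 0.004], [0.828, 0.561, -0.002], [-0.004, 0.002, -1.0]]
ft_force: [-0.4, 1.1, 6.9]
gripper_width: 0.0485
```

Run:
```python
from h import *
s=st(); f=save('wrist','w11.png'); 
import pickle; pickle.dump((s,f),open('w11.pkl','wb'))
i=cv2.imread('pics/w11.png'); crop(i,200,150,360,370,3,'w11a.png')
```

```text
t 14.35 p [ 0.6277 -0.2136  0.0171] yaw 34.11 z [ 0.004 -0.002 -1.   ] F [-0.4  1.1  6.9] w 0.0485
```

View pics/w11a.png

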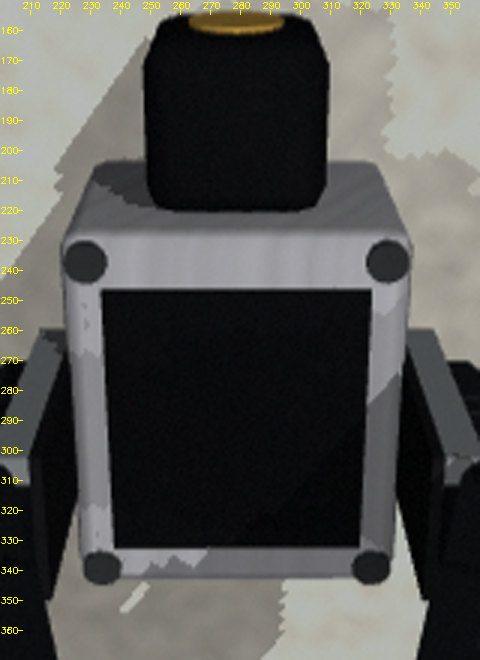

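Run:
```python
from h import *
import pickle
s,f=pickle.load(open('w11.pkl','rb')); cal=camcal('wrist',f,s)
t,a=kab(cal,[(-21,26),(21,26),(21,-26),(-21,-26)],[(228.3,237.5),(329,237.5),(324,339.5),(234,339.5)],.036,'mod')
R=np.array(s['eef_rot']); d=np.r_[t,0]-np.r_[s['position'][:2],0]; print('obj-TCP in tool mm',(R.T@d*1000).round(1))
```

```text
mod origin [ 0.6266 -0.2115] yaw 34.18 scale 1.005 res mm 0.3
obj-TCP in tool mm [ 2.3  0.3 -0. ]
```

>>> apply_moves(
  commands=[
    {"slide": [0, 0, -3], "twist": [0, 0, 0], "claw": 0.2},
    {"slide": [0, 0, -7], "twist": [0, 0, 0], "claw": 0.2},
    {"slide": [0, 0, -11], "twist": [0, 0, 0], "claw": 0.2},
    {"slide": [0, 0, -15], "twist": [0, 0, 0], "claw": 0.2},
    {"slide": [0, 0, -15], "twist": [0, 0, 0], "claw": 0.2},
  ],
)

```text
clock: 14.82
position: [0.6313, -0.2156, 0.1748]
eef_rot: [[-0.56, 0.828, 0.017], [0.828, 0.56, -0.007], [-0.016, 0.01, -1.0]]
ft_force: [1.7, -0.5, 0.1]
gripper_width: 0.0489
```

Run:
```python
from h import *
s=st(); goto(.5608,.052,.15,-6)
```

```text
t 14.82 p [ 0.6313 -0.2156  0.1748] yaw 34.08 z [ 0.017 -0.007 -1.   ] F [ 1.7 -0.5  0.1] w 0.0489
slide [26.15, 9.13, 2.16] twist [0.015, 0.012, 0.699] rows>= 6.7 t 14.82
```

>>> apply_moves(
  commands=[
    {"slide": [26.1, 9.1, 2], "twist": [0.015, 0.012, 0.699], "claw": 0.2},
    {"slide": [26.1, 9.1, 2], "twist": [0.015, 0.012, 0.699], "claw": 0.2},
    {"slide": [26.1, 9.1, 2], "twist": [0.015, 0.012, 0.699], "claw": 0.2},
    {"slide": [26.1, 9.1, 2], "twist": [0.015, 0.012, 0.699], "claw": 0.2},
    {"slide": [26.1, 9.1, 2], "twist": [0.015, 0.012, 0.699], "claw": 0.2},
    {"slide": [26.1, 9.1, 2], "twist": [0.015, 0.012, 0.699], "claw": 0.2},
    {"slide": [26.1, 9.1, 2], "twist": [0.015, 0.012, 0.699], "claw": 0.2},
    {"slide": [26.1, 9.1, 2], "twist": [0.015, 0.012, 0.699], "claw": 0.2},
    {"slide": [26.1, 9.1, 2], "twist": [0.015, 0.012, 0.699], "claw": 0.2},
    {"slide": [26.1, 9.1, 2], "twist": [0.015, 0.012, 0.699], "claw": 0.2},
  ],
)

```text
clock: 15.65
position: [0.5554, 0.0532, 0.1447]
eef_rot: [[0.104, 0.994, -0.016], [0.995, -0.104, 0.006], [0.004, -0.017, -1.0]]
ft_force: [0.5, -0.6, -1.5]
gripper_width: 0.0488
```

Run:
```python
from h import *
s=st(); goto(.5606,.0522,.09,-6)
f=save('wrist','w12.png')
```

```text
t 15.65 p [0.5554 0.0532 0.1447] yaw -5.98 z [-0.016  0.006 -1.   ] F [ 0.5 -0.6 -1.5] w 0.0488
slide [-0.06, 0.62, 5.46] twist [-0.017, -0.004, 0.0] rows>= 1.3 t 15.65
```

View pics/w12.png

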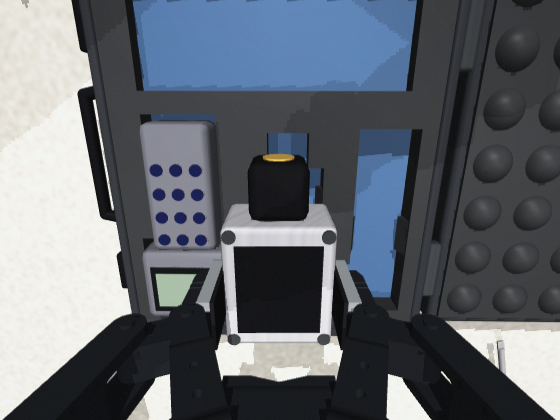

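>>> apply_moves(
  commands=[
    {"slide": [0, 0.4, 3], "twist": [-0.015, -0.004, 0], "claw": 0.2},
    {"slide": [0, 0.4, 4.5], "twist": [-0.015, -0.004, 0], "claw": 0.2},
    {"slide": [0, 0.4, 4.5], "twist": [-0.015, -0.004, 0], "claw": 0.2},
    {"slide": [0, 0.4, 4.5], "twist": [-0.015, -0.004, 0], "claw": 0.2},
    {"slide": [0, 0.4, 4.5], "twist": [-0.015, -0.004, 0], "claw": 0.2},
  ],
)

```text
clock: 16.12
position: [0.5596, 0.0525, 0.1005]
eef_rot: [[0.106, 0.994, -0.0], [0.994, -0.106, 0.001], [0.001, -0.0, -1.0]]
ft_force: [0.9, -0.3, -0.6]
gripper_width: 0.0483
```

Run:
```python
from h import *
s=st(); goto(.5606,.0522,.07,-6)
```

```text
t 16.12 p [0.5596 0.0525 0.1005] yaw -6.09 z [-0.     0.001 -1.   ] F [ 0.9 -0.3 -0.6] w 0.0483
slide [-0.02, 0.11, 3.05] twist [-0.0, -0.001, -0.002] rows>= 0.7 t 16.12
```

>>> apply_moves(
  commands=[
    {"slide": [0, 0.1, 1.5], "twist": [0, 0, 0], "claw": 0.2},
    {"slide": [0, 0.1, 3], "twist": [0, 0, 0], "claw": 0.2},
    {"slide": [0, 0.1, 3.4], "twist": [0, 0, 0], "claw": 0.2},
    {"slide": [0, 0.1, 3.4], "twist": [0, 0, 0], "claw": 0.2},
    {"slide": [0, 0.1, 3.4], "twist": [0, 0, 0], "claw": 0.2},
    {"slide": [0, 0.1, 3.4], "twist": [0, 0, 0], "claw": 0.2},
  ],
)

```text
clock: 16.62
position: [0.5604, 0.0538, 0.0667]
eef_rot: [[0.104, 0.995, -0.0], [0.995, -0.104, 0.001], [0.001, -0.0, -1.0]]
ft_force: [0.7, 0.0, -1.6]
gripper_width: 0.048
```

Run:
```python
from h import *
s=st(); goto(.5606,.0522,.052,-6)
f=save('wrist','w13.png')
i=cv2.imread('pics/w13.png'); crop(i,180,130,380,370,3,'w13a.png')
```

```text
t 16.62 p [0.5604 0.0538 0.0667] yaw -5.97 z [-0.     0.001 -1.   ] F [ 0.7  0.  -1.6] w 0.048
slide [-0.16, 0.04, 1.47] twist [-0.0, -0.001, 0.001] rows>= 0.4 t 16.62
```

View pics/w13a.png

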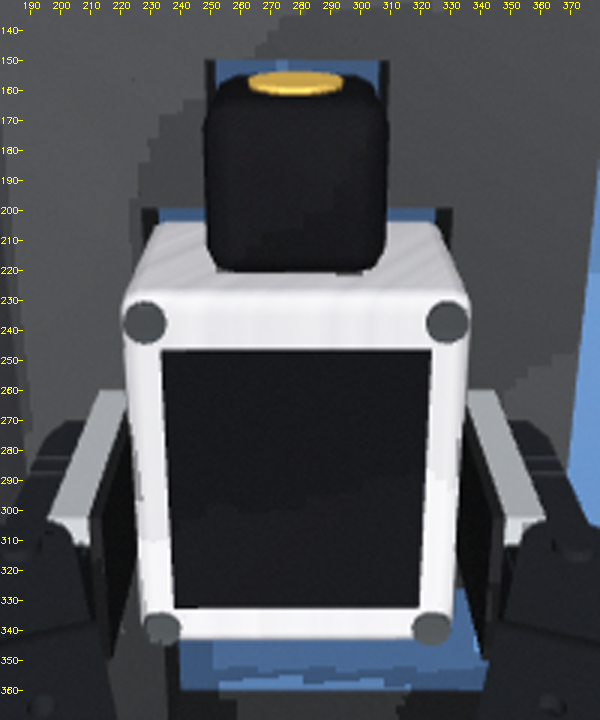

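>>> apply_moves(
  commands=[
    {"slide": [-0.15, 0.04, 0.3], "twist": [0, 0, 0], "claw": 0.2},
    {"slide": [-0.15, 0.04, 0.6], "twist": [0, 0, 0], "claw": 0.2},
    {"slide": [-0.15, 0.04, 0.9], "twist": [0, 0, 0], "claw": 0.2},
    {"slide": [-0.15, 0.04, 1.2], "twist": [0, 0, 0], "claw": 0.2},
    {"slide": [-0.15, 0.04, 1.4], "twist": [0, 0, 0], "claw": 0.2},
    {"slide": [-0.15, 0.04, 1.4], "twist": [0, 0, 0], "claw": 0.2},
  ],
)

```text
clock: 17.17
position: [0.56, 0.0525, 0.0513]
eef_rot: [[0.104, 0.995, -0.002], [0.995, -0.104, 0.001], [0.001, -0.002, -1.0]]
ft_force: [1.3, 0.2, -2.8]
gripper_width: 0.0484
```

Run:
```python
from h import *
s=st(); goto(.5606,.0522,.048,-6)
```

```text
t 17.17 p [0.56   0.0525 0.0513] yaw -5.96 z [-0.002  0.001 -1.   ] F [ 1.3  0.2 -2.8] w 0.0484
slide [-0.02, 0.06, 0.33] twist [-0.002, -0.001, 0.001] rows>= 0.1 t 17.17
```

Bottom is at about 34 mm, inside the cutout with no contact force. I'll go 4 mm further and release.

>>> apply_moves(
  commands=[
    {"slide": [0, 0.05, 0.2], "twist": [0, 0, 0], "claw": 0.2},
    {"slide": [0, 0.05, 0.4], "twist": [0, 0, 0], "claw": 0.2},
    {"slide": [0, 0.05, 0.4], "twist": [0, 0, 0], "claw": 0.2},
  ],
)

```text
clock: 17.42
position: [0.5602, 0.0525, 0.0475]
eef_rot: [[0.104, 0.995, -0.002], [0.995, -0.104, 0.001], [0.001, -0.002, -1.0]]
ft_force: [0.9, -0.1, 0.9]
gripper_width: 0.0486
```

>>> apply_moves(
  commands=[
    {"slide": [0, 0, 0], "twist": [0, 0, 0], "claw": 0.72},
    {"slide": [0, 0, 0], "twist": [0, 0, 0], "claw": 0.72},
    {"slide": [0, 0, 0], "twist": [0, 0, 0], "claw": 0.72},
    {"slide": [0, 0, -2], "twist": [0, 0, 0], "claw": 0.72},
    {"slide": [0, 0, -5], "twist": [0, 0, 0], "claw": 0.72},
    {"slide": [0.2, 0, -5], "twist": [0, 0, 0], "claw": 0.0},
    {"slide": [0.2, 0, -5], "twist": [0, 0, 0], "claw": 0.0},
    {"slide": [0.2, 0, -5], "twist": [0, 0, 0], "claw": 0.0},
    {"slide": [0.2, 0, -5], "twist": [0, 0, 0], "claw": 0.0},
    {"slide": [0.2, 0, -5], "twist": [0, 0, 0], "claw": 0.0},
  ],
)

```text
clock: 18.25
position: [0.5595, 0.0544, 0.0965]
eef_rot: [[0.104, 0.995, -0.005], [0.995, -0.104, 0.001], [0.001, -0.005, -1.0]]
ft_force: [0.3, 0.2, -0.5]
gripper_width: 0.0011
```

Run:
```python
from h import *
s=st(); f=save('wrist','w14.png'); goto(.5608,.0545,.07,-6)
```

```text
t 18.25 p [0.5595 0.0544 0.0965] yaw -5.96 z [-0.005  0.001 -1.   ] F [ 0.3  0.2 -0.5] w 0.0011
slide [0.03, 0.13, 2.65] twist [-0.005, -0.001, 0.001] rows>= 0.6 t 18.3
```

View pics/w14.png

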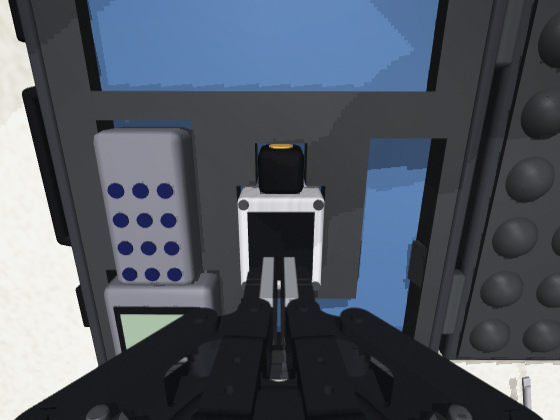

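>>> apply_moves(
  commands=[
    {"slide": [0, 0.1, 1.5], "twist": [-0.004, 0, 0], "claw": 0.0},
    {"slide": [0, 0.1, 2.6], "twist": [-0.004, 0, 0], "claw": 0.0},
    {"slide": [0, 0.1, 2.8], "twist": [-0.004, 0, 0], "claw": 0.0},
    {"slide": [0, 0.1, 3.0], "twist": [-0.004, 0, 0], "claw": 0.0},
    {"slide": [0, 0.1, 3.2], "twist": [-0.004, 0, 0], "claw": 0.0},
    {"slide": [0, 0.1, 3.4], "twist": [-0.004, 0, 0], "claw": 0.0},
    {"slide": [0, 0.1, 3.4], "twist": [-0.004, 0, 0], "claw": 0.0},
  ],
)

```text
clock: 18.88
position: [0.561, 0.0542, 0.0635]
eef_rot: [[0.104, 0.995, 0.001], [0.995, -0.104, 0.001], [0.001, 0.001, -1.0]]
ft_force: [-1.3, -0.3, 0.6]
gripper_width: -0.0003
```

>>> apply_moves(
  commands=[
    {"slide": [0, 0, 0.1], "twist": [0, 0, 0], "claw": 0.0},
    {"slide": [0, 0, 0.2], "twist": [0, 0, 0], "claw": 0.0},
    {"slide": [0, 0, 0.2], "twist": [0, 0, 0], "claw": 0.0},
  ],
)

```text
clock: 19.13
position: [0.5601, 0.0542, 0.0621]
eef_rot: [[0.104, 0.995, -0.001], [0.995, -0.104, 0.002], [0.001, -0.001, -1.0]]
ft_force: [-4.9, -0.7, 7.9]
gripper_width: 0.0
```

>>> apply_moves(
  commands=[
    {"slide": [0, 0, 0.1], "twist": [0, 0, 0], "claw": 0.0},
    {"slide": [0, 0, 0.2], "twist": [0, 0, 0], "claw": 0.0},
    {"slide": [0, 0, 0.2], "twist": [0, 0, 0], "claw": 0.0},
  ],
)

```text
clock: 19.38
position: [0.5602, 0.0542, 0.0621]
eef_rot: [[0.104, 0.995, -0.001], [0.995, -0.104, 0.003], [0.003, -0.001, -1.0]]
ft_force: [-8.4, -0.2, 19.7]
gripper_width: -0.0
```

>>> apply_moves(
  commands=[
    {"slide": [0, 0, -4], "twist": [0, 0, 0], "claw": 0.0},
    {"slide": [0, 0, -8], "twist": [0, 0, 0], "claw": 0.95},
    {"slide": [0, 0, -12], "twist": [0, 0, 0], "claw": 0.95},
    {"slide": [0, 0, -16], "twist": [0, 0, -0.4], "claw": 0.95},
    {"slide": [0, 0, -20], "twist": [0, 0, -0.4], "claw": 0.95},
    {"slide": [0, 0, -24], "twist": [0, 0, -0.7], "claw": 0.95},
    {"slide": [4, 0, -26], "twist": [0, 0, -0.7], "claw": 0.95},
    {"slide": [4, 0, -26], "twist": [0, 0, -0.7], "claw": 0.95},
    {"slide": [4, 0, -26], "twist": [0, 0, -0.7], "claw": 0.95},
  ],
)

```text
clock: 20.13
position: [0.5663, 0.0975, 0.3217]
eef_rot: [[-0.57, 0.821, 0.007], [0.822, 0.57, 0.004], [-0.0, 0.008, -1.0]]
ft_force: [0.6, 0.1, 0.3]
gripper_width: 0.0812
```

Run:
```python
from h import *
s=st(); goto(.55,.1,.32,84); save('scene','s15.png'); save('side','d15.png')
i=cv2.imread('pics/d15.png'); crop(i,170,120,400,280,3,'d15a.png')
```

```text
t 20.13 p [0.5663 0.0975 0.3217] yaw 34.76 z [ 0.007  0.004 -1.   ] F [0.6 0.1 0.3] w 0.0812
slide [1.13, -1.2, 0.16] twist [0.007, 0.004, -0.859] rows>= 6.9 t 20.13
```

View pics/d15a.png

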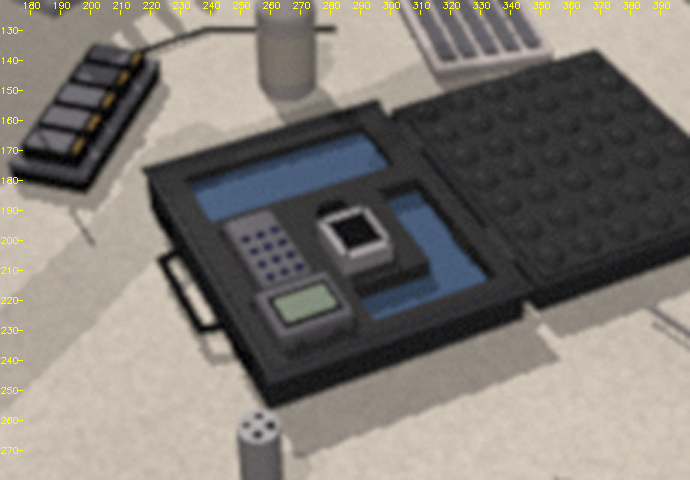

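Run:
```python
from h import *
goto(.43,.38,.25,131)
```

```text
slide [31.24, 4.83, 7.0] twist [0.002, 0.003, -1.69] rows>= 13.5 t 20.23
```

>>> apply_moves(
  commands=[
    {"slide": [31.2, 4.8, 5], "twist": [0, 0, -1.2], "claw": 0.95},
    {"slide": [31.2, 4.8, 5], "twist": [0, 0, -1.2], "claw": 0.95},
    {"slide": [31.2, 4.8, 5], "twist": [0, 0, -1.2], "claw": 0.95},
    {"slide": [31.2, 4.8, 5], "twist": [0, 0, -1.2], "claw": 0.95},
    {"slide": [31.2, 4.8, 5], "twist": [0, 0, -1.2], "claw": 0.95},
    {"slide": [31.2, 4.8, 5], "twist": [0, 0, -1.2], "claw": 0.95},
    {"slide": [31.2, 4.8, 5], "twist": [0, 0, -1.2], "claw": 0.95},
    {"slide": [31.2, 4.8, 5], "twist": [0, 0, -1.2], "claw": 0.95},
    {"slide": [31.2, 4.8, 5], "twist": [0, 0, -1.2], "claw": 0.95},
    {"slide": [31.2, 4.8, 5], "twist": [0, 0, -1.2], "claw": 0.95},
  ],
)

```text
clock: 21.07
position: [0.428, 0.3811, 0.2684]
eef_rot: [[-0.973, -0.231, -0.001], [-0.231, 0.973, 0.001], [0.0, 0.001, -1.0]]
ft_force: [0.8, -0.0, -0.0]
gripper_width: 0.0812
```

Run:
```python
from h import *
st();goto(.43,.38,.25,131)
```

```text
t 21.07 p [0.428  0.3811 0.2684] yaw 103.33 z [-0.001  0.001 -1.   ] F [ 0.8 -0.  -0. ] w 0.0812
slide [-0.17, -0.15, 1.84] twist [0.001, -0.0, -0.483] rows>= 3.9 t 21.07
```

>>> apply_moves(
  commands=[
    {"slide": [-0.2, -0.1, 1.8], "twist": [0, 0, -0.483], "claw": 0.95},
    {"slide": [-0.2, -0.1, 1.8], "twist": [0, 0, -0.483], "claw": 0.95},
    {"slide": [-0.2, -0.1, 1.8], "twist": [0, 0, -0.483], "claw": 0.95},
    {"slide": [-0.2, -0.1, 1.8], "twist": [0, 0, -0.483], "claw": 0.95},
    {"slide": [-0.2, -0.1, 1.8], "twist": [0, 0, -0.483], "claw": 0.95},
    {"slide": [-0.2, -0.1, 1.8], "twist": [0, 0, -0.483], "claw": 0.95},
  ],
)

```text
clock: 21.57
position: [0.4324, 0.3779, 0.2512]
eef_rot: [[-0.763, -0.646, 0.001], [-0.646, 0.763, 0.0], [-0.001, -0.0, -1.0]]
ft_force: [0.6, -0.0, -0.3]
gripper_width: 0.0813
```

Run:
```python
from h import *
s=st(); f=save('wrist','w16.png')
import pickle; pickle.dump((s,f),open('w16.pkl','wb'))
i=cv2.imread('pics/w16.png'); cal=camcal('wrist',f,s); x,y=proj(cal,[.445,.395,.03]).astype(int); print(x,y)
crop(i,x-60,max(0,y-110),x+60,y+110,4,'w16a.png')
```

```text
t 21.57 p [0.4324 0.3779 0.2512] yaw 130.27 z [ 0.001  0.    -1.   ] F [ 0.6 -0.  -0.3] w 0.0813
282 191
```

View pics/w16a.png

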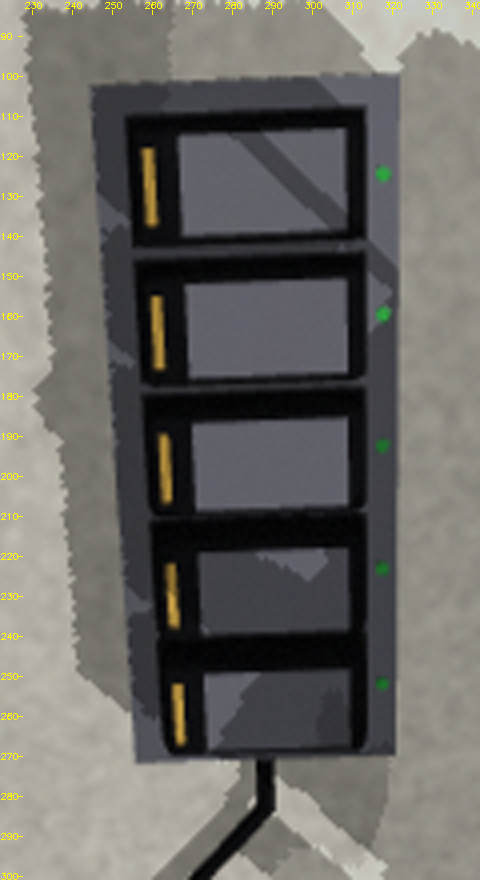

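Run:
```python
from h import *
import pickle
s,f=pickle.load(open('w16.pkl','rb')); cal=camcal('wrist',f,s)
t,a=kab(cal,[(-42,104),(42,104),(42,-104),(-42,-104)],[(245,102),(322,99),(321,269.7),(256,271.5)],.026,'chg')
u=np.array([np.cos(a),np.sin(a)]); v=np.array([-u[1],u[0]])
for k,b in enumerate([78,39,0,-39,-78]):
    c=t+v*b/1000
    cs=[proj(cal,np.r_[c+u*x/1000+v*y/1000,.042])+.4 for x,y in [(-31,16),(31,16),(31,-16),(-31,-16)]]
    print(k+1,c.round(4),np.linalg.norm(c).round(3),np.round(cs,1).tolist())
```

```text
chg origin [0.4448 0.3999] yaw 132.3 scale 0.999 res mm 0.3
1 [0.3871 0.3474] 0.52 [[254.3, 111.8], [313.7, 109.6], [313.7, 140.7], [256.1, 142.7]]
2 [0.4159 0.3736] 0.559 [[256.4, 149.3], [313.7, 147.2], [313.7, 176.2], [258.1, 178.1]]
3 [0.4448 0.3999] 0.598 [[258.4, 184.2], [313.7, 182.3], [313.7, 209.3], [260.0, 211.1]]
4 [0.4736 0.4261] 0.637 [[260.3, 216.8], [313.8, 215.0], [313.8, 240.3], [261.8, 241.9]]
5 [0.5024 0.4524] 0.676 [[262.1, 247.2], [313.8, 245.6], [313.8, 269.2], [263.4, 270.8]]
```

Run:
```python
from h import *
goto(.4448,.3999,.1,132.3)
```

```text
slide [-2.35, 0.86, 15.13] twist [-0.0, 0.001, -0.035] rows>= 3.7 t 21.62
```

>>> apply_moves(
  commands=[
    {"slide": [-2.3, 0.9, 4], "twist": [0, 0, -0.035], "claw": 0.95},
    {"slide": [-2.3, 0.9, 8], "twist": [0, 0, -0.035], "claw": 0.95},
    {"slide": [-2.3, 0.9, 12], "twist": [0, 0, -0.035], "claw": 0.95},
    {"slide": [-2.3, 0.9, 15], "twist": [0, 0, -0.035], "claw": 0.95},
    {"slide": [-2.3, 0.9, 15], "twist": [0, 0, -0.035], "claw": 0.95},
    {"slide": [-2.3, 0.9, 15], "twist": [0, 0, -0.035], "claw": 0.95},
  ],
)

```text
clock: 22.12
position: [0.4432, 0.3998, 0.1006]
eef_rot: [[-0.737, -0.675, -0.001], [-0.675, 0.737, -0.002], [0.002, -0.001, -1.0]]
ft_force: [-0.4, 0.5, 0.8]
gripper_width: 0.0812
```

Run:
```python
from h import *
st();goto(.4448,.3999,.027,132.3)
f=save('wrist','w17.png')
```

```text
t 22.12 p [0.4432 0.3998 0.1006] yaw 132.48 z [-0.001 -0.002 -1.   ] F [-0.4  0.5  0.8] w 0.0812
slide [-0.14, -0.1, 7.36] twist [-0.001, -0.002, 0.003] rows>= 1.8 t 22.12
```

View pics/w17.png

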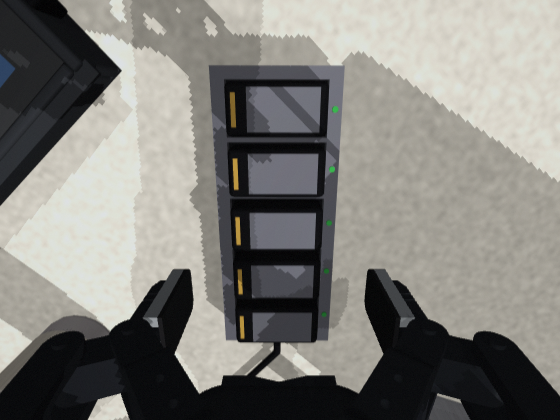

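>>> apply_moves(
  commands=[
    {"slide": [-0.1, -0.1, 4], "twist": [0, 0, 0], "claw": 0.95},
    {"slide": [-0.1, -0.1, 6.5], "twist": [0, 0, 0], "claw": 0.95},
    {"slide": [-0.1, -0.1, 7.3], "twist": [0, 0, 0], "claw": 0.95},
    {"slide": [-0.1, -0.1, 7.3], "twist": [0, 0, 0], "claw": 0.95},
  ],
)

```text
clock: 22.5
position: [0.4455, 0.4007, 0.0292]
eef_rot: [[-0.737, -0.676, 0.002], [-0.676, 0.737, 0.001], [-0.002, -0.0, -1.0]]
ft_force: [0.4, 0.3, 0.6]
gripper_width: 0.081
```

>>> apply_moves(
  commands=[
    {"slide": [0, 0, 0], "twist": [0, 0, 0], "claw": 0.5},
    {"slide": [0, 0, 0], "twist": [0, 0, 0], "claw": 0.5},
    {"slide": [0, 0, 0], "twist": [0, 0, 0], "claw": 0.4},
    {"slide": [0, 0, 0], "twist": [0, 0, 0], "claw": 0.4},
    {"slide": [0, 0, 0], "twist": [0, 0, 0], "claw": 0.4},
  ],
)

```text
clock: 22.92
position: [0.4471, 0.4024, 0.0322]
eef_rot: [[-0.736, -0.676, 0.006], [-0.676, 0.736, 0.006], [-0.008, 0.0, -1.0]]
ft_force: [-0.6, -0.3, 6.3]
gripper_width: 0.0597
```

Run:
```python
from h import *
s=st();f=save('wrist','w18.png'); save('scene','s18.png')
i=cv2.imread('pics/s18.png'); crop(i,350,170,470,300,5,'s18a.png')
i=cv2.imread('pics/w18.png'); crop(i,170,200,390,400,3,'w18a.png')
```

```text
t 22.92 p [0.4471 0.4024 0.0322] yaw 132.57 z [ 0.006  0.006 -1.   ] F [-0.6 -0.3  6.3] w 0.0597
```

View pics/w18a.png

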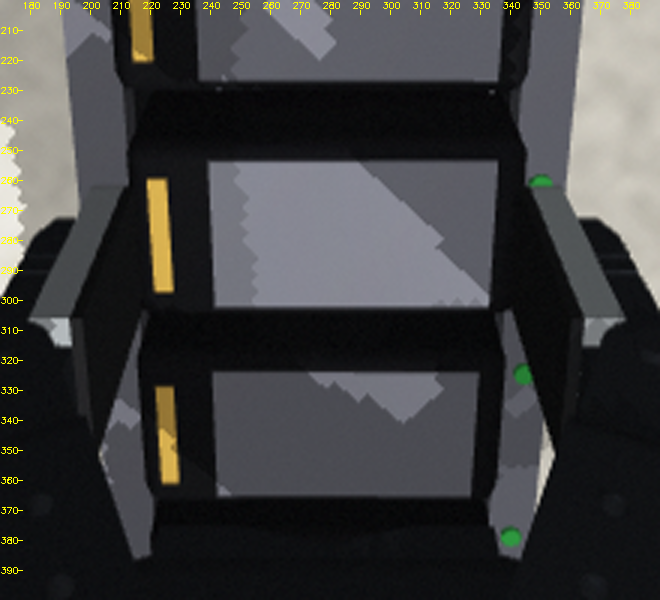

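View pics/s18a.png

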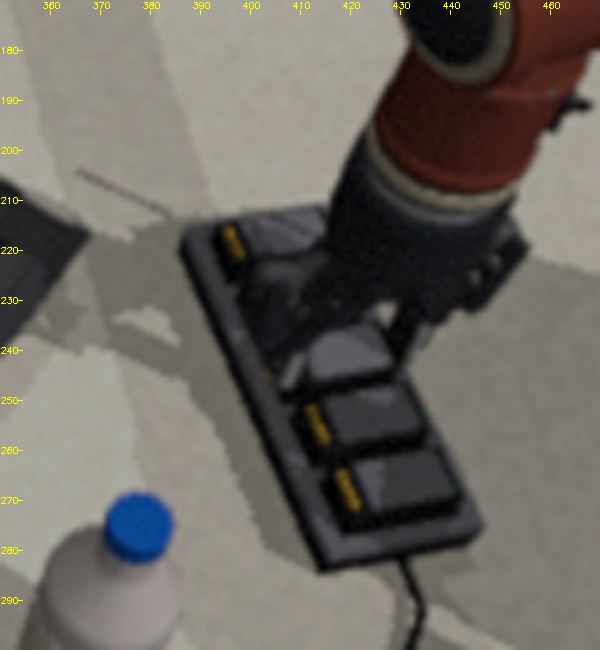

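>>> apply_moves(
  commands=[
    {"slide": [0, 0, -2], "twist": [0, 0, 0], "claw": 0.4},
    {"slide": [0, 0, -5], "twist": [0, 0, 0], "claw": 0.4},
    {"slide": [0, 0, -9], "twist": [0, 0, 0], "claw": 0.4},
    {"slide": [0, 0, -12], "twist": [0, 0, 0], "claw": 0.4},
    {"slide": [0, 0, -12], "twist": [0, 0, 0], "claw": 0.4},
  ],
)

```text
clock: 23.43
position: [0.4488, 0.4043, 0.1576]
eef_rot: [[-0.736, -0.676, 0.014], [-0.676, 0.737, 0.013], [-0.019, 0.0, -1.0]]
ft_force: [-0.1, 1.4, -0.6]
gripper_width: 0.0597
```

Run:
```python
from h import *
s=st();f=save('wrist','w19.png'); save('scene','s19.png'); 
i=cv2.imread('pics/w19.png'); crop(i,170,200,390,400,3,'w19a.png')
goto(.6363,.1696,.15,84.2)
```

```text
t 23.43 p [0.4488 0.4043 0.1576] yaw 132.57 z [ 0.014  0.013 -1.   ] F [-0.1  1.4 -0.6] w 0.0597
slide [1.67, -29.94, 0.16] twist [0.003, 0.007, 0.844] rows>= 7.2 t 23.53
```

View pics/w19a.png

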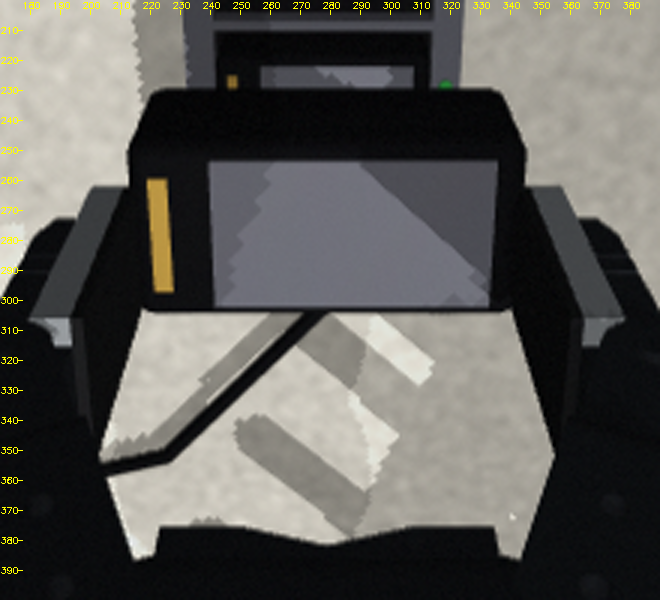

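Run:
```python
from h import *
f=cams.grab_frame('wrist'); M=np.array(f['mount']); K=np.array(f['intrinsics'])
def tool(p,zt):
    d=M[:3,:3]@np.linalg.inv(K)@np.r_[np.array(p)-.4,1]; o=M[:3,3]; return (o+d*(zt-o[2])/d[2])*1000
for zt in (-.0098,-.006,-.003):
    print(zt,[tool(p,zt)[:2].round(1).tolist() for p in [(213,251),(345.5,251),(340,303.5),(217.5,303.5)]])
print(tool((200,262),-.0055),tool((205,357),-.0055))
```

```text
-0.0098 [[16.8, -29.6], [16.8, 30.7], [-11.2, 29.9], [-11.2, -29.2]]
-0.006 [[14.9, -30.4], [15.0, 31.5], [-13.8, 30.7], [-13.9, -30.1]]
-0.003 [[13.5, -31.1], [13.5, 32.2], [-16.0, 31.4], [-16.0, -30.7]]
[  8.90424579 -37.0919949   -5.5       ] [-47.60350823 -38.86979981  -5.5       ]
```

>>> apply_moves(
  commands=[
    {"slide": [1.7, -29.9, 0], "twist": [0.003, 0.007, 0.844], "claw": 0.4},
    {"slide": [1.7, -29.9, 0], "twist": [0.003, 0.007, 0.844], "claw": 0.4},
    {"slide": [1.7, -29.9, 0], "twist": [0.003, 0.007, 0.844], "claw": 0.4},
    {"slide": [1.7, -29.9, 0], "twist": [0.003, 0.007, 0.844], "claw": 0.4},
    {"slide": [1.7, -29.9, 0], "twist": [0.003, 0.007, 0.844], "claw": 0.4},
    {"slide": [1.7, -29.9, 0], "twist": [0.003, 0.007, 0.844], "claw": 0.4},
    {"slide": [1.7, -29.9, 0], "twist": [0.003, 0.007, 0.844], "claw": 0.4},
    {"slide": [1.7, -29.9, 0], "twist": [0.003, 0.007, 0.844], "claw": 0.4},
    {"slide": [1.7, -29.9, 0], "twist": [0.003, 0.007, 0.844], "claw": 0.4},
    {"slide": [1.7, -29.9, 0], "twist": [0.003, 0.007, 0.844], "claw": 0.4},
  ],
)

```text
clock: 24.42
position: [0.6338, 0.1682, 0.1469]
eef_rot: [[-0.995, 0.102, -0.008], [0.102, 0.995, -0.004], [0.007, -0.005, -1.0]]
ft_force: [0.5, 1.0, -1.6]
gripper_width: 0.0595
```

Run:
```python
from h import *
s=st();f=save('wrist','w20.png');goto(.638,.1695,.09,84.2)
```

```text
t 24.42 p [0.6338 0.1682 0.1469] yaw 84.17 z [-0.008 -0.004 -1.   ] F [ 0.5  1.  -1.6] w 0.0595
slide [-0.53, -0.01, 5.72] twist [-0.004, -0.008, 0.002] rows>= 1.4 t 24.47
```

View pics/w20.png

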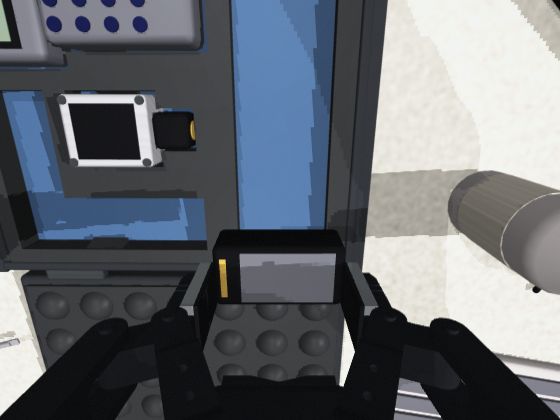

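>>> apply_moves(
  commands=[
    {"slide": [-0.5, 0, 3], "twist": [-0.004, -0.008, 0], "claw": 0.4},
    {"slide": [-0.5, 0, 6], "twist": [-0.004, -0.008, 0], "claw": 0.4},
    {"slide": [-0.5, 0, 7], "twist": [-0.004, -0.008, 0], "claw": 0.4},
    {"slide": [-0.5, 0, 7], "twist": [-0.004, -0.008, 0], "claw": 0.4},
    {"slide": [-0.5, 0, 7], "twist": [-0.004, -0.008, 0], "claw": 0.4},
  ],
)

```text
clock: 24.88
position: [0.6388, 0.1696, 0.0786]
eef_rot: [[-0.995, 0.098, 0.003], [0.098, 0.995, -0.0], [-0.003, 0.0, -1.0]]
ft_force: [-0.4, 0.4, -0.8]
gripper_width: 0.0593
```

Run:
```python
from h import *
s=st();f=save('wrist','w21.png');goto(.638,.1695,.054,84.2)
i=cv2.imread('pics/w21.png'); crop(i,170,150,390,350,3,'w21a.png')
```

```text
t 24.88 p [0.6388 0.1696 0.0786] yaw 84.36 z [ 0.003 -0.    -1.   ] F [-0.4  0.4 -0.8] w 0.0593
slide [0.22, -0.02, 2.59] twist [0.001, 0.006, 0.002] rows>= 0.6 t 24.93
```

View pics/w21a.png

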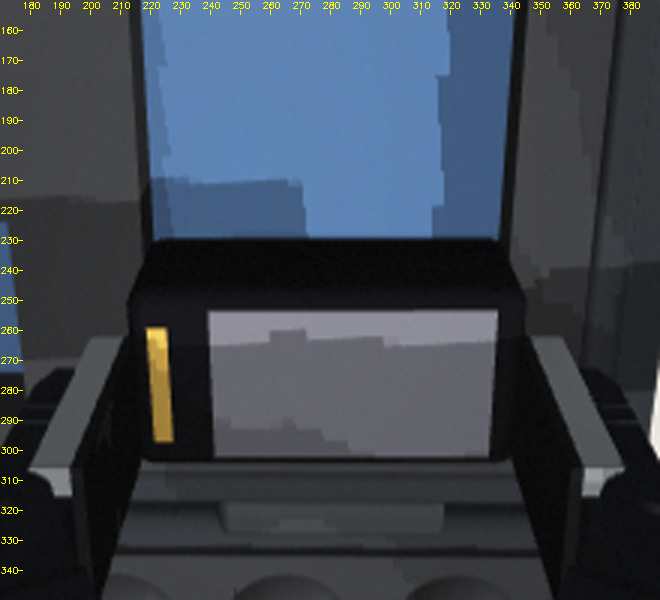

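>>> apply_moves(
  commands=[
    {"slide": [0.1, 0, 1.2], "twist": [0, 0.004, 0], "claw": 0.4},
    {"slide": [0.1, 0, 2.2], "twist": [0, 0.004, 0], "claw": 0.4},
    {"slide": [0.1, 0, 2.5], "twist": [0, 0.004, 0], "claw": 0.4},
    {"slide": [0.1, 0, 2.7], "twist": [0, 0.004, 0], "claw": 0.4},
    {"slide": [0.1, 0, 2.7], "twist": [0, 0.004, 0], "claw": 0.4},
    {"slide": [0.1, 0, 2.7], "twist": [0, 0.004, 0], "claw": 0.4},
  ],
)

```text
clock: 25.43
position: [0.6389, 0.168, 0.0518]
eef_rot: [[-0.995, 0.101, 0.0], [0.101, 0.995, -0.0], [-0.0, -0.0, -1.0]]
ft_force: [-0.3, -0.2, -1.4]
gripper_width: 0.0595
```

>>> apply_moves(
  commands=[
    {"slide": [0, 0.1, 0.2], "twist": [0, 0, 0], "claw": 0.4},
    {"slide": [0, 0.1, 0.4], "twist": [0, 0, 0], "claw": 0.4},
    {"slide": [0, 0.1, 0.4], "twist": [0, 0, 0], "claw": 0.4},
  ],
)

```text
clock: 25.68
position: [0.6393, 0.1694, 0.0483]
eef_rot: [[-0.995, 0.1, 0.001], [0.1, 0.995, 0.0], [-0.001, 0.0, -1.0]]
ft_force: [-0.2, 0.2, 1.1]
gripper_width: 0.0598
```

>>> apply_moves(
  commands=[
    {"slide": [0, 0, 0], "twist": [0, 0, 0], "claw": 0.85},
    {"slide": [0, 0, 0], "twist": [0, 0, 0], "claw": 0.85},
    {"slide": [0, 0, 0], "twist": [0, 0, 0], "claw": 0.85},
    {"slide": [0, 0, -2], "twist": [0, 0, 0], "claw": 0.95},
    {"slide": [0, 0, -5], "twist": [0, 0, 0], "claw": 0.95},
    {"slide": [0, 0, -9], "twist": [0, 0, 0], "claw": 0.95},
    {"slide": [0, 0, -12], "twist": [0, 0, 0], "claw": 0.95},
    {"slide": [0, 0, -12], "twist": [0, 0, 0], "claw": 0.95},
  ],
)

```text
clock: 26.35
position: [0.6435, 0.17, 0.1758]
eef_rot: [[-0.995, 0.101, 0.015], [0.101, 0.995, 0.004], [-0.015, 0.005, -1.0]]
ft_force: [1.1, 0.4, -0.2]
gripper_width: 0.0808
```

Run:
```python
from h import *
s=st();f=save('wrist','w22.png');goto(.4159,.3736,.16,132.3)
```

```text
t 26.35 p [0.6435 0.17   0.1758] yaw 84.21 z [ 0.015  0.004 -1.   ] F [ 1.1  0.4 -0.2] w 0.0808
slide [24.52, 18.02, 1.07] twist [-0.001, 0.01, -0.839] rows>= 7.3 t 26.4
```

View pics/w22.png

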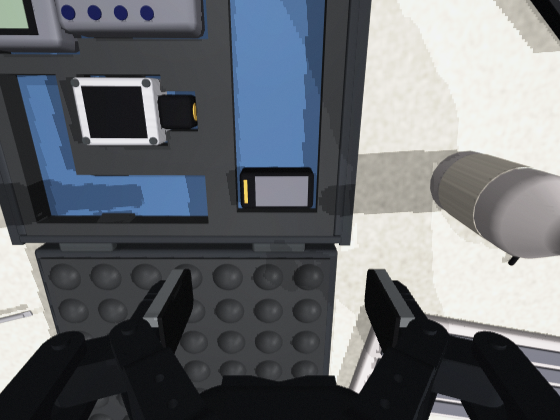

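>>> apply_moves(
  commands=[
    {"slide": [24.5, 18.0, 0], "twist": [0, 0.005, -0.839], "claw": 0.95},
    {"slide": [24.5, 18.0, 0], "twist": [0, 0.005, -0.839], "claw": 0.95},
    {"slide": [24.5, 18.0, 0], "twist": [0, 0.005, -0.839], "claw": 0.95},
    {"slide": [24.5, 18.0, 0], "twist": [0, 0.005, -0.839], "claw": 0.95},
    {"slide": [24.5, 18.0, 0], "twist": [0, 0.005, -0.839], "claw": 0.95},
    {"slide": [24.5, 18.0, 0], "twist": [0, 0.005, -0.839], "claw": 0.95},
    {"slide": [24.5, 18.0, 0], "twist": [0, 0.005, -0.839], "claw": 0.95},
    {"slide": [24.5, 18.0, 0], "twist": [0, 0.005, -0.839], "claw": 0.95},
    {"slide": [24.5, 18.0, 0], "twist": [0, 0.005, -0.839], "claw": 0.95},
    {"slide": [24.5, 18.0, 0], "twist": [0, 0.005, -0.839], "claw": 0.95},
  ],
)

```text
clock: 27.23
position: [0.4124, 0.3726, 0.1667]
eef_rot: [[-0.739, -0.674, -0.006], [-0.674, 0.739, -0.004], [0.006, 0.001, -1.0]]
ft_force: [0.7, -0.4, -0.1]
gripper_width: 0.0813
```

Run:
```python
from h import *
s=st();goto(.4159,.3736,.09,132.3)
```

```text
t 27.23 p [0.4124 0.3726 0.1667] yaw 132.38 z [-0.006 -0.004 -1.   ] F [ 0.7 -0.4 -0.1] w 0.0813
slide [-0.37, -0.17, 7.67] twist [0.001, -0.006, 0.001] rows>= 1.8 t 27.23
```

>>> apply_moves(
  commands=[
    {"slide": [-0.3, -0.1, 3], "twist": [0, -0.006, 0], "claw": 0.95},
    {"slide": [-0.3, -0.1, 6], "twist": [0, -0.006, 0], "claw": 0.95},
    {"slide": [-0.3, -0.1, 8.5], "twist": [0, -0.006, 0], "claw": 0.95},
    {"slide": [-0.3, -0.1, 8.5], "twist": [0, -0.006, 0], "claw": 0.95},
    {"slide": [-0.3, -0.1, 8.5], "twist": [0, -0.006, 0], "claw": 0.95},
    {"slide": [-0.3, -0.1, 8.5], "twist": [0, -0.006, 0], "claw": 0.95},
  ],
)

```text
clock: 27.73
position: [0.4175, 0.3735, 0.0835]
eef_rot: [[-0.741, -0.671, 0.002], [-0.671, 0.741, 0.003], [-0.003, 0.001, -1.0]]
ft_force: [-0.5, -0.3, 0.9]
gripper_width: 0.0809
```

Run:
```python
from h import *
s=st();goto(.4159,.3736,.026,132.3); save('wrist','w23.png')
```

```text
t 27.73 p [0.4175 0.3735 0.0835] yaw 132.16 z [ 0.002  0.003 -1.   ] F [-0.5 -0.3  0.9] w 0.0809
slide [0.12, 0.11, 5.75] twist [0.001, 0.003, -0.002] rows>= 1.4 t 27.73
```

View pics/w23.png

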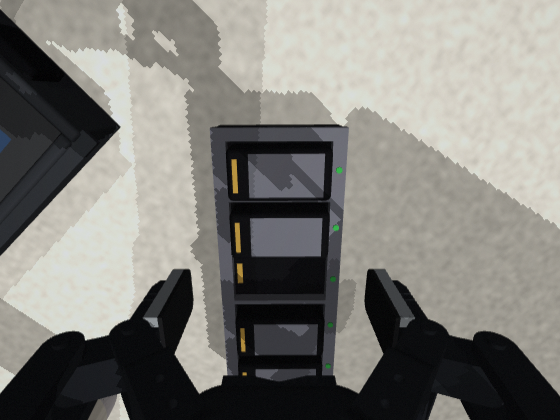

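>>> apply_moves(
  commands=[
    {"slide": [0.1, 0.05, 3], "twist": [0, 0.003, 0], "claw": 0.95},
    {"slide": [0.1, 0.05, 5], "twist": [0, 0.003, 0], "claw": 0.95},
    {"slide": [0.1, 0.05, 5.7], "twist": [0, 0.003, 0], "claw": 0.95},
    {"slide": [0.1, 0.05, 5.7], "twist": [0, 0.003, 0], "claw": 0.95},
    {"slide": [0.1, 0.05, 5.7], "twist": [0, 0.003, 0], "claw": 0.5},
    {"slide": [0.1, 0.05, 5.7], "twist": [0, 0.003, 0], "claw": 0.4},
    {"slide": [0.1, 0.05, 5.7], "twist": [0, 0.003, 0], "claw": 0.4},
    {"slide": [0.1, 0.05, 5.7], "twist": [0, 0.003, 0], "claw": 0.4},
    {"slide": [0.1, 0.05, 5.7], "twist": [0, 0.003, 0], "claw": 0.4},
  ],
)

```text
clock: 28.53
position: [0.4159, 0.3749, 0.0278]
eef_rot: [[-0.74, -0.673, 0.001], [-0.673, 0.74, 0.003], [-0.003, 0.002, -1.0]]
ft_force: [-0.8, -0.9, 6.5]
gripper_width: 0.06
```

>>> apply_moves(
  commands=[
    {"slide": [0, 0, -2], "twist": [0, 0, 0], "claw": 0.4},
    {"slide": [0, 0, -5], "twist": [0, 0, 0], "claw": 0.4},
    {"slide": [0, 0, -9], "twist": [0, 0, 0], "claw": 0.4},
    {"slide": [0, 0, -12], "twist": [0, 0, 0], "claw": 0.4},
    {"slide": [0, 0, -12], "twist": [0, 0, 0], "claw": 0.4},
  ],
)

```text
clock: 28.95
position: [0.4181, 0.3771, 0.1528]
eef_rot: [[-0.74, -0.673, 0.009], [-0.673, 0.74, 0.011], [-0.013, 0.002, -1.0]]
ft_force: [0.5, 0.2, -1.3]
gripper_width: 0.0602
```

Run:
```python
from h import *
s=st();goto(.5900,.1745,.15,84.2); save('wrist','w24.png')
```

```text
t 28.95 p [0.4181 0.3771 0.1528] yaw 132.28 z [ 0.009  0.011 -1.   ] F [ 0.5  0.2 -1.3] w 0.0602
slide [0.92, -26.55, 0.22] twist [0.008, 0.012, 0.839] rows>= 6.7 t 28.95
```

View pics/w24.png

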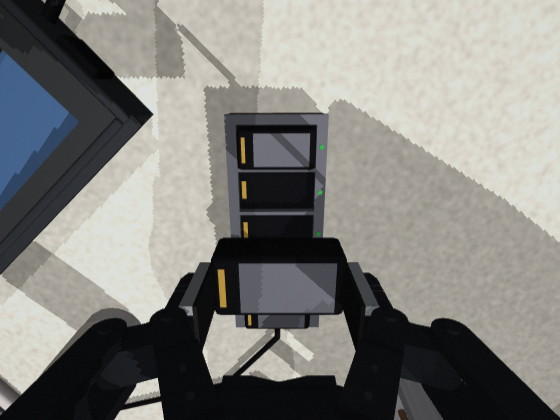

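>>> apply_moves(
  commands=[
    {"slide": [0.9, -26.5, 0], "twist": [0.002, 0.006, 0.839], "claw": 0.4},
    {"slide": [0.9, -26.5, 0], "twist": [0.002, 0.006, 0.839], "claw": 0.4},
    {"slide": [0.9, -26.5, 0], "twist": [0.002, 0.006, 0.839], "claw": 0.4},
    {"slide": [0.9, -26.5, 0], "twist": [0.002, 0.006, 0.839], "claw": 0.4},
    {"slide": [0.9, -26.5, 0], "twist": [0.002, 0.006, 0.839], "claw": 0.4},
    {"slide": [0.9, -26.5, 0], "twist": [0.002, 0.006, 0.839], "claw": 0.4},
    {"slide": [0.9, -26.5, 0], "twist": [0.002, 0.006, 0.839], "claw": 0.4},
    {"slide": [0.9, -26.5, 0], "twist": [0.002, 0.006, 0.839], "claw": 0.4},
    {"slide": [0.9, -26.5, 0], "twist": [0.002, 0.006, 0.839], "claw": 0.4},
    {"slide": [0.9, -26.5, 0], "twist": [0.002, 0.006, 0.839], "claw": 0.4},
  ],
)

```text
clock: 29.83
position: [0.5849, 0.1732, 0.1442]
eef_rot: [[-0.995, 0.098, -0.01], [0.098, 0.995, -0.003], [0.01, -0.004, -1.0]]
ft_force: [-0.4, 0.1, -1.1]
gripper_width: 0.0603
```

Run:
```python
from h import *
s=st();goto(.590,.1745,.08,84.2)
```

```text
t 29.83 p [0.5849 0.1732 0.1442] yaw 84.39 z [-0.01  -0.003 -1.   ] F [-0.4  0.1 -1.1] w 0.0603
slide [-0.56, 0.2, 6.41] twist [-0.004, -0.01, 0.003] rows>= 1.5 t 29.83
```

>>> apply_moves(
  commands=[
    {"slide": [-0.5, 0.1, 3], "twist": [-0.004, -0.009, 0.003], "claw": 0.4},
    {"slide": [-0.5, 0.1, 6], "twist": [-0.004, -0.009, 0.003], "claw": 0.4},
    {"slide": [-0.5, 0.1, 7], "twist": [-0.004, -0.009, 0.003], "claw": 0.4},
    {"slide": [-0.5, 0.1, 7], "twist": [-0.004, -0.009, 0.003], "claw": 0.4},
    {"slide": [-0.5, 0.1, 7], "twist": [-0.004, -0.009, 0.003], "claw": 0.4},
  ],
)

```text
clock: 30.25
position: [0.5904, 0.1732, 0.0751]
eef_rot: [[-0.995, 0.101, 0.001], [0.101, 0.995, -0.0], [-0.001, 0.0, -1.0]]
ft_force: [0.1, 0.4, -0.1]
gripper_width: 0.0602
```

Run:
```python
from h import *
s=st();goto(.590,.1745,.049,84.2); save('wrist','w25.png')
```

```text
t 30.25 p [0.5904 0.1732 0.0751] yaw 84.19 z [ 0.001 -0.    -1.   ] F [ 0.1  0.4 -0.1] w 0.0602
slide [0.06, 0.12, 2.61] twist [0.0, 0.001, -0.0] rows>= 0.6 t 30.25
```

View pics/w25.png

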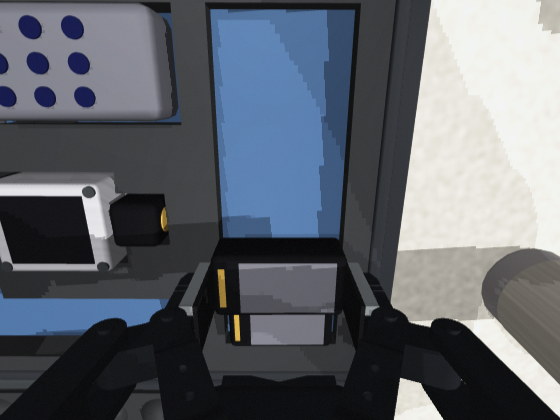

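>>> apply_moves(
  commands=[
    {"slide": [0, 0.1, 1.2], "twist": [0, 0, 0], "claw": 0.4},
    {"slide": [0, 0.1, 2.2], "twist": [0, 0, 0], "claw": 0.4},
    {"slide": [0, 0.1, 2.6], "twist": [0, 0, 0], "claw": 0.4},
    {"slide": [0, 0.1, 2.8], "twist": [0, 0, 0], "claw": 0.4},
    {"slide": [0, 0.1, 3.0], "twist": [0, 0, 0], "claw": 0.4},
    {"slide": [0, 0.1, 3.0], "twist": [0, 0, 0], "claw": 0.4},
  ],
)

```text
clock: 30.8
position: [0.5912, 0.1727, 0.0448]
eef_rot: [[-0.995, 0.104, 0.002], [0.104, 0.995, -0.001], [-0.002, -0.001, -1.0]]
ft_force: [-0.1, -0.0, -0.8]
gripper_width: 0.06
```

>>> apply_moves(
  commands=[
    {"slide": [0, 0, 0.1], "twist": [0, 0, 0], "claw": 0.4},
    {"slide": [0, 0, 0.1], "twist": [0, 0, 0], "claw": 0.4},
    {"slide": [0, 0, 0.1], "twist": [0, 0, 0], "claw": 0.85},
    {"slide": [0, 0, 0.1], "twist": [0, 0, 0], "claw": 0.85},
    {"slide": [0, 0, 0.1], "twist": [0, 0, 0], "claw": 0.85},
    {"slide": [0, 0, -2], "twist": [0, 0, 0], "claw": 0.95},
    {"slide": [0, 0, -5], "twist": [0, 0, 0], "claw": 0.95},
    {"slide": [0, 0, -9], "twist": [0, 0, 0], "claw": 0.95},
    {"slide": [0, 0, -12], "twist": [0, 0, 0], "claw": 0.95},
    {"slide": [0, 0, -12], "twist": [0, 0, 0], "claw": 0.95},
  ],
)

```text
clock: 31.63
position: [0.5957, 0.174, 0.1728]
eef_rot: [[-0.994, 0.104, 0.017], [0.104, 0.995, 0.004], [-0.016, 0.006, -1.0]]
ft_force: [1.3, 0.7, 0.2]
gripper_width: 0.0813
```

Run:
```python
from h import *
s=st();f=save('wrist','w26.png');goto(.3871,.3474,.16,132.3)
```

```text
t 31.63 p [0.5957 0.174  0.1728] yaw 84.04 z [ 0.017  0.004 -1.   ] F [1.3 0.7 0.2] w 0.0813
slide [22.37, 15.14, 0.77] twist [-0.001, 0.012, -0.842] rows>= 6.7 t 31.68
```

View pics/w26.png

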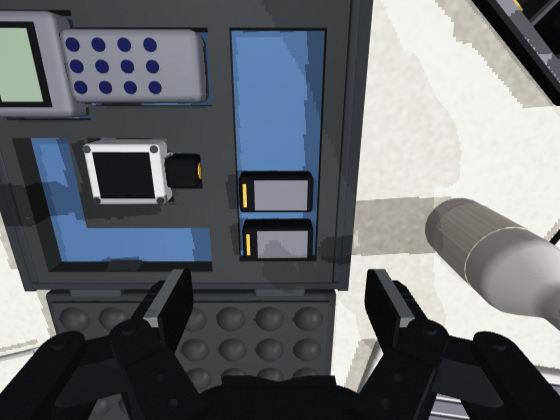

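Two packs lie in the pocket, at (275,192) and (278,240). Now the third, in bay 1.

>>> apply_moves(
  commands=[
    {"slide": [22.4, 15.1, 0], "twist": [0, 0.004, -0.842], "claw": 0.95},
    {"slide": [22.4, 15.1, 0], "twist": [0, 0.004, -0.842], "claw": 0.95},
    {"slide": [22.4, 15.1, 0], "twist": [0, 0.004, -0.842], "claw": 0.95},
    {"slide": [22.4, 15.1, 0], "twist": [0, 0.004, -0.842], "claw": 0.95},
    {"slide": [22.4, 15.1, 0], "twist": [0, 0.004, -0.842], "claw": 0.95},
    {"slide": [22.4, 15.1, 0], "twist": [0, 0.004, -0.842], "claw": 0.95},
    {"slide": [22.4, 15.1, 0], "twist": [0, 0.004, -0.842], "claw": 0.95},
    {"slide": [22.4, 15.1, 0], "twist": [0, 0.004, -0.842], "claw": 0.95},
    {"slide": [22.4, 15.1, 0], "twist": [0, 0.004, -0.842], "claw": 0.95},
    {"slide": [22.4, 15.1, 0], "twist": [0, 0.004, -0.842], "claw": 0.95},
  ],
)

```text
clock: 32.52
position: [0.3845, 0.3451, 0.164]
eef_rot: [[-0.741, -0.671, -0.002], [-0.671, 0.741, -0.003], [0.003, -0.001, -1.0]]
ft_force: [-0.4, -0.9, 0.6]
gripper_width: 0.0811
```

Run:
```python
from h import *
s=st();goto(.3871,.3474,.09,132.3)
```

```text
t 32.52 p [0.3845 0.3451 0.164 ] yaw 132.17 z [-0.002 -0.003 -1.   ] F [-0.4 -0.9  0.6] w 0.0811
slide [-0.37, 0.01, 7.4] twist [-0.001, -0.003, -0.002] rows>= 1.8 t 32.52
```

>>> apply_moves(
  commands=[
    {"slide": [-0.3, 0, 3], "twist": [0, -0.003, -0.002], "claw": 0.95},
    {"slide": [-0.3, 0, 6], "twist": [0, -0.003, -0.002], "claw": 0.95},
    {"slide": [-0.3, 0, 8.5], "twist": [0, -0.003, -0.002], "claw": 0.95},
    {"slide": [-0.3, 0, 8.5], "twist": [0, -0.003, -0.002], "claw": 0.95},
    {"slide": [-0.3, 0, 8.5], "twist": [0, -0.003, -0.002], "claw": 0.95},
    {"slide": [-0.3, 0, 8.5], "twist": [0, -0.003, -0.002], "claw": 0.95},
  ],
)

```text
clock: 33.02
position: [0.3874, 0.348, 0.0805]
eef_rot: [[-0.74, -0.673, 0.002], [-0.673, 0.74, 0.001], [-0.003, -0.001, -1.0]]
ft_force: [-0.3, 0.8, 0.9]
gripper_width: 0.0813
```

Run:
```python
from h import *
s=st();goto(.3871,.3474,.026,132.3); save('wrist','w27.png')
```

```text
t 33.02 p [0.3874 0.348  0.0805] yaw 132.28 z [ 0.002  0.001 -1.   ] F [-0.3  0.8  0.9] w 0.0813
slide [0.08, -0.02, 5.45] twist [-0.001, 0.003, -0.0] rows>= 1.3 t 33.02
```

View pics/w27.png

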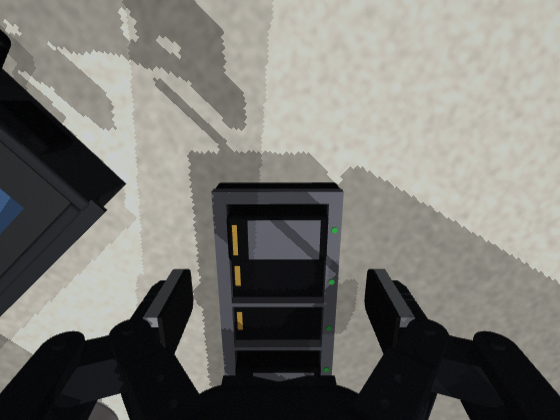

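>>> apply_moves(
  commands=[
    {"slide": [0.05, 0, 3], "twist": [0, 0.002, 0], "claw": 0.95},
    {"slide": [0.05, 0, 5], "twist": [0, 0.002, 0], "claw": 0.95},
    {"slide": [0.05, 0, 5.5], "twist": [0, 0.002, 0], "claw": 0.95},
    {"slide": [0.05, 0, 5.5], "twist": [0, 0.002, 0], "claw": 0.95},
    {"slide": [0.05, 0, 5.5], "twist": [0, 0.002, 0], "claw": 0.5},
    {"slide": [0.05, 0, 5.5], "twist": [0, 0.002, 0], "claw": 0.4},
    {"slide": [0.05, 0, 5.5], "twist": [0, 0.002, 0], "claw": 0.4},
    {"slide": [0.05, 0, 5.5], "twist": [0, 0.002, 0], "claw": 0.4},
    {"slide": [0.05, 0, 5.5], "twist": [0, 0.002, 0], "claw": 0.4},
  ],
)

```text
clock: 33.82
position: [0.3868, 0.3488, 0.0267]
eef_rot: [[-0.738, -0.674, 0.002], [-0.674, 0.738, 0.002], [-0.003, -0.0, -1.0]]
ft_force: [0.6, -0.8, 5.7]
gripper_width: 0.06
```

>>> apply_moves(
  commands=[
    {"slide": [0, 0, -2], "twist": [0, 0, 0], "claw": 0.4},
    {"slide": [0, 0, -5], "twist": [0, 0, 0], "claw": 0.4},
    {"slide": [0, 0, -9], "twist": [0, 0, 0], "claw": 0.4},
    {"slide": [0, 0, -12], "twist": [0, 0, 0], "claw": 0.4},
    {"slide": [0, 0, -12], "twist": [0, 0, 0], "claw": 0.4},
  ],
)

```text
clock: 34.23
position: [0.389, 0.3514, 0.1517]
eef_rot: [[-0.738, -0.674, 0.01], [-0.674, 0.738, 0.01], [-0.014, 0.0, -1.0]]
ft_force: [1.1, 0.9, -0.6]
gripper_width: 0.0606
```

Run:
```python
from h import *
s=st();goto(.5420,.1793,.15,84.2); save('wrist','w28.png')
```

```text
t 34.23 p [0.389  0.3514 0.1517] yaw 132.4 z [ 0.01  0.01 -1.  ] F [ 1.1  0.9 -0.6] w 0.0606
slide [0.3, -23.02, 0.16] twist [0.006, 0.013, 0.841] rows>= 6.7 t 34.23
```

View pics/w28.png

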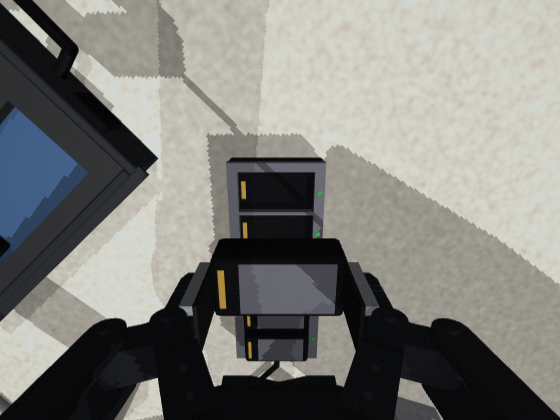

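>>> apply_moves(
  commands=[
    {"slide": [0.3, -23, 0], "twist": [0.002, 0.005, 0.841], "claw": 0.4},
    {"slide": [0.3, -23, 0], "twist": [0.002, 0.005, 0.841], "claw": 0.4},
    {"slide": [0.3, -23, 0], "twist": [0.002, 0.005, 0.841], "claw": 0.4},
    {"slide": [0.3, -23, 0], "twist": [0.002, 0.005, 0.841], "claw": 0.4},
    {"slide": [0.3, -23, 0], "twist": [0.002, 0.005, 0.841], "claw": 0.4},
    {"slide": [0.3, -23, 0], "twist": [0.002, 0.005, 0.841], "claw": 0.4},
    {"slide": [0.3, -23, 0], "twist": [0.002, 0.005, 0.841], "claw": 0.4},
    {"slide": [0.3, -23, 0], "twist": [0.002, 0.005, 0.841], "claw": 0.4},
    {"slide": [0.3, -23, 0], "twist": [0.002, 0.005, 0.841], "claw": 0.4},
    {"slide": [0.3, -23, 0], "twist": [0.002, 0.005, 0.841], "claw": 0.4},
  ],
)

```text
clock: 35.12
position: [0.5372, 0.1776, 0.144]
eef_rot: [[-0.995, 0.096, -0.007], [0.096, 0.995, -0.004], [0.006, -0.005, -1.0]]
ft_force: [0.9, 0.5, -0.3]
gripper_width: 0.0604
```

Run:
```python
from h import *
s=st();goto(.542,.1793,.08,84.2)
```

```text
t 35.12 p [0.5372 0.1776 0.144 ] yaw 84.49 z [-0.007 -0.004 -1.   ] F [ 0.9  0.5 -0.3] w 0.0604
slide [-0.5, 0.25, 6.39] twist [-0.005, -0.006, 0.005] rows>= 1.5 t 35.12
```

>>> apply_moves(
  commands=[
    {"slide": [-0.4, 0.1, 3], "twist": [-0.004, -0.006, 0.004], "claw": 0.4},
    {"slide": [-0.4, 0.1, 6], "twist": [-0.004, -0.006, 0.004], "claw": 0.4},
    {"slide": [-0.4, 0.1, 7], "twist": [-0.004, -0.006, 0.004], "claw": 0.4},
    {"slide": [-0.4, 0.1, 7], "twist": [-0.004, -0.006, 0.004], "claw": 0.4},
    {"slide": [-0.4, 0.1, 7], "twist": [-0.004, -0.006, 0.004], "claw": 0.4},
  ],
)

```text
clock: 35.53
position: [0.542, 0.1772, 0.0747]
eef_rot: [[-0.995, 0.103, 0.001], [0.103, 0.995, -0.001], [-0.001, -0.001, -1.0]]
ft_force: [-0.1, -0.5, -0.7]
gripper_width: 0.0602
```

Run:
```python
from h import *
s=st();goto(.542,.1788,.045,84.2); save('wrist','w29.png')
```

```text
t 35.53 p [0.542  0.1772 0.0747] yaw 84.11 z [ 0.001 -0.001 -1.   ] F [-0.1 -0.5 -0.7] w 0.0602
slide [0.02, 0.16, 2.97] twist [-0.001, 0.001, -0.002] rows>= 0.7 t 35.53
```

View pics/w29.png

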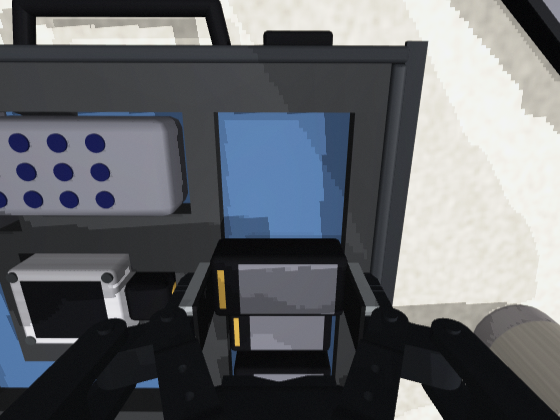

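>>> apply_moves(
  commands=[
    {"slide": [0, 0.12, 1.2], "twist": [0, 0, 0], "claw": 0.4},
    {"slide": [0, 0.12, 2.2], "twist": [0, 0, 0], "claw": 0.4},
    {"slide": [0, 0.12, 2.6], "twist": [0, 0, 0], "claw": 0.4},
    {"slide": [0, 0.12, 2.9], "twist": [0, 0, 0], "claw": 0.4},
    {"slide": [0, 0.12, 3.0], "twist": [0, 0, 0], "claw": 0.4},
    {"slide": [0, 0.12, 3.0], "twist": [0, 0, 0], "claw": 0.4},
  ],
)

```text
clock: 36.08
position: [0.5424, 0.1775, 0.0444]
eef_rot: [[-0.995, 0.105, 0.001], [0.105, 0.995, -0.001], [-0.001, -0.001, -1.0]]
ft_force: [-0.2, 0.6, -1.3]
gripper_width: 0.0601
```

>>> apply_moves(
  commands=[
    {"slide": [0, 0, 0.1], "twist": [0, 0, 0], "claw": 0.4},
    {"slide": [0, 0, 0.1], "twist": [0, 0, 0], "claw": 0.4},
    {"slide": [0, 0, 0.1], "twist": [0, 0, 0], "claw": 0.85},
    {"slide": [0, 0, 0.1], "twist": [0, 0, 0], "claw": 0.85},
    {"slide": [0, 0, 0.1], "twist": [0, 0, 0], "claw": 0.85},
    {"slide": [0, 0, -2], "twist": [0, 0, 0], "claw": 0.85},
    {"slide": [0, 0, -5], "twist": [0, 0, 0], "claw": 0.85},
    {"slide": [0, 0, -9], "twist": [0, 0, 0], "claw": 0.85},
    {"slide": [0, 0, -13], "twist": [0, 0, 0], "claw": 0.85},
    {"slide": [0, 0, -17], "twist": [0, 0, 0], "claw": 0.85},
  ],
)

```text
clock: 36.92
position: [0.5419, 0.1776, 0.2165]
eef_rot: [[-0.995, 0.105, 0.001], [0.105, 0.995, -0.001], [-0.002, -0.001, -1.0]]
ft_force: [1.0, -0.4, -0.4]
gripper_width: 0.0725
```

Run:
```python
from h import *
s=st();goto(.56,.11,.32,84.2)
```

```text
t 36.92 p [0.5419 0.1776 0.2165] yaw 83.99 z [ 0.001 -0.001 -1.   ] F [ 1.  -0.4 -0.4] w 0.0725
slide [-2.53, -6.54, -10.34] twist [-0.001, 0.002, -0.004] rows>= 3.0 t 36.92
```

>>> apply_moves(
  commands=[
    {"slide": [-2.5, -6.5, -10.3], "twist": [0, 0, 0], "claw": 0.85},
    {"slide": [-2.5, -6.5, -10.3], "twist": [0, 0, 0], "claw": 0.85},
    {"slide": [-2.5, -6.5, -10.3], "twist": [0, 0, 0], "claw": 0.85},
    {"slide": [-2.5, -6.5, -10.3], "twist": [0, 0, 0], "claw": 0.85},
    {"slide": [-2.5, -6.5, -10.3], "twist": [0, 0, 0], "claw": 0.85},
    {"slide": [-2.5, -6.5, -10.3], "twist": [0, 0, 0], "claw": 0.85},
  ],
)

```text
clock: 37.42
position: [0.5594, 0.1112, 0.3172]
eef_rot: [[-0.995, 0.104, 0.0], [0.104, 0.995, -0.0], [-0.0, -0.0, -1.0]]
ft_force: [0.3, 0.2, -0.9]
gripper_width: 0.0727
```

Run:
```python
from h import *
s=st();f=save('wrist','w30.png'); import pickle; pickle.dump((s,f),open('w30.pkl','wb'))
save('scene','s30.png')
i=cv2.imread('pics/w30.png'); crop(i,140,50,400,280,3,'w30a.png')
```

```text
t 37.42 p [0.5594 0.1112 0.3172] yaw 84.02 z [ 0. -0. -1.] F [ 0.3  0.2 -0.9] w 0.0727
```

View pics/w30a.png

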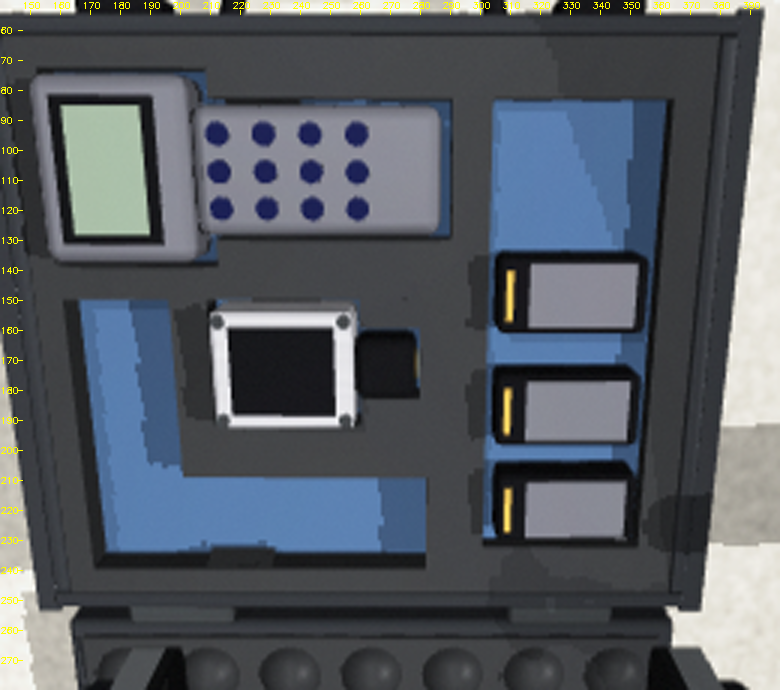

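View pics/s30.png

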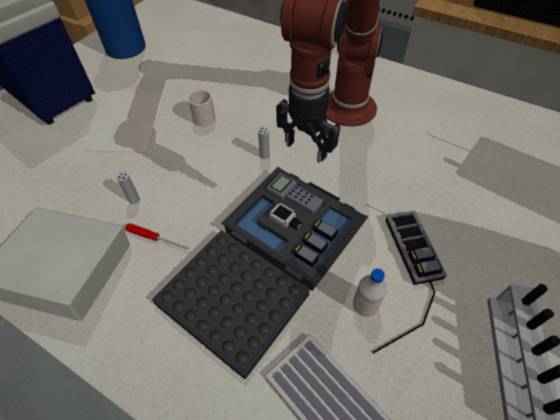

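Run:
```python
from h import *
import pickle
i=cv2.imread('pics/w30.png'); crop(i,195,80,275,135,8,'w30b.png'); crop(i,195,140,290,205,8,'w30c.png')
```

```text
(no output)
```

View pics/w30b.png

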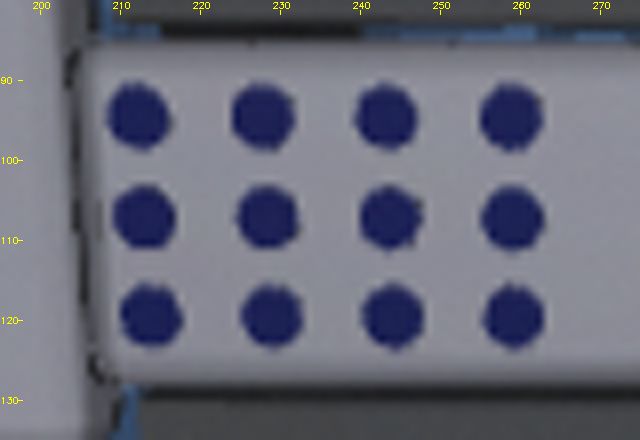

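View pics/w30c.png

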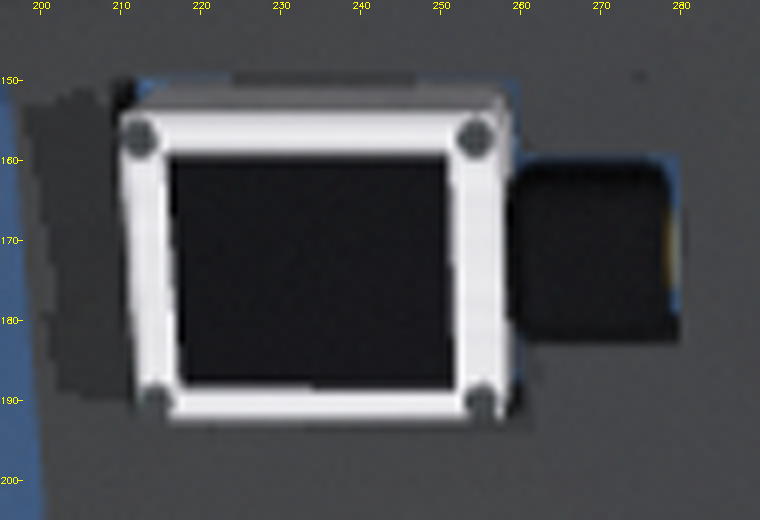

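Run:
```python
from h import *
import pickle
s,f=pickle.load(open('w30.pkl','rb')); cal=camcal('wrist',f,s)
t1,_=kab(cal,[(-14,-14.3),(14,-14.3),(14,39.9),(-14,39.9)],[(212.3,94.8),(213.8,119.6),(259.2,119.6),(259,94.8)],.062,'therm')
t2,_=kab(cal,[(-21,26),(21,26),(21,-26),(-21,-26)],[(254.2,157.2),(255,190.2),(214.3,190.2),(212.3,157.2)],.062,'mod')
print((t1-[.4804,.0565])*1000,(t2-[.5608,.0545])*1000)
kab(cal,[(-97,-36),(-97,36)],[(304,83.5),(364.3,83.5)],.046,'pocket near')
for i,P in enumerate([[(308,136),(355.5,136),(353,160),(306.5,159.5)]]): print([ray(cal,p,.058)[:2].round(4) for p in P])
```

```text
therm origin [0.4805 0.0562] yaw -6.06 scale 0.998 res mm 0.1
mod origin [0.5607 0.0546] yaw -6.05 scale 1.001 res mm 0.2
[ 0.06492015 -0.27739261] [-0.12719007  0.07697801]
pocket near origin [0.5637 0.1774] yaw -5.98 scale 1.002 res mm 0.1
[array([0.5246, 0.1513]), array([0.5307, 0.209 ]), array([0.5599, 0.2051]), array([0.5532, 0.1473])]
```

Run:
```python
from h import *
save('side','d31.png'); i=cv2.imread('pics/d31.png'); crop(i,160,120,400,300,3,'d31a.png')
```

```text
(no output)
```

View pics/d31a.png

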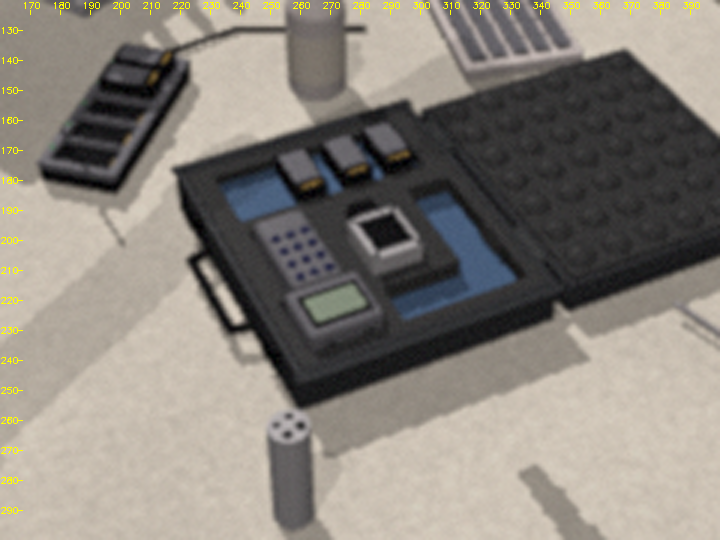

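The side view shows three packs flat in the pocket, two packs in the charger at (138-150), and both instruments level in their cutouts. I'm handing in.

```bash
python3 -c "
from cell import ctrl
print(ctrl.sign_off())"
```

```text
the job is handed in; nothing more can be done
None
```

The case is packed and handed in at about 37.5 s of the 210 s allowed. I don't know the verdict, because the hand-in reports none.

- **Instruments:** Only the thermometer and the sensor module were on the bench; no camera view showed the infrared pistol. I laid each in its own cutout and pressed it down with shut fingers to about 20–22 N. Both stopped with their tops at 62 mm, which is the fully home height.
- **Battery packs:** The packs from bays 1–3 lie flat in the pocket. The packs in bays 4 and 5 are untouched in the charger.
- **Last checks:** The final wrist view puts both instruments within 0.3 mm of their cutout points sideways and within 0.2° of the case in yaw. The side view shows both instruments level. No bystander had visibly moved. The gripper was open and about 0.25 m above the case, touching nothing.
- **Failed or disagreed:** One move call was refused because its rows lacked the twist entry; nothing moved. The first measurement of the case's outer shell was off by 7 mm, so I used the cutout outlines instead, which fitted to 0.6 mm. I saw no sign of an instrument being knocked aside or of the grip slackening.

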